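# Clear the clamp bed and hold a hinge block in the bar clamp

### The job

On the fridge-repair counter, take the wooden scraper block and push the three loose steel chips off the clamp's bed plate with it (not with the fingers), then stand the scraper upright back on the open counter. Then pump the clamp's two squeeze levers until the sprung pad has pushed the white hinge block against the stop and is pressed in about half-way - never anywhere near fully in, the block would crush - and finish while still holding the levers squeezed so that this pressure stays. Move the jaw only by the levers and leave everything else on the counter alone.

Things in the scene. Friction and masses are not known exactly. Their poses are not given: they have to be found in the camera images.
- clamp: Bench bar clamp screwed to the counter. Origin: on the counter under its middle line. The rod pushes along +y; the two squeeze levers stick out to -x (robot side). Grey bed plate x -60..60, y -243..127 mm, top 14 mm above the counter. Dark housing x -86..32, y -160..-70, top 70 mm. Rod tail sticks out behind (y to -246, 50 mm high). Loose chips lie on the bed plate.
- lane (a point): point on top of the bed plate, mid-way (x = 0) along the open lane between pad and block, at clamp y = 19 mm; axes as the clamp. The lane runs along clamp x, open at both ends; at the start 63 to 88 mm wide, at least 29 mm free on either side of this point. The chips' centres lie within 10 mm of the lane's line.
- stop_face (a point): centre of the pressing face of the fixed dark steel stop, 105 mm to +y of the clamp's origin, 40 mm above the counter; axes as the clamp. The stop is 80 mm wide, 20 mm thick, its top 62 mm above the counter
- squeeze_spot (a point): place to squeeze: midway between the two levers at half their height (42 mm above the counter), 125 mm to -x and 115 mm to -y of the clamp's origin; axes as the clamp. Squeeze along the clamp's y axis, one finger outside each lever. The levers measure about 62 mm over their outsides here at rest, about 34 mm fully squeezed.
- squeeze (a joint): front lever angle, rad: 0 at rest (splayed), 0.24 fully squeezed; the rear lever is geared to mirror it; springs open both. Squeezing pushes the rod by 100 mm per rad (24 mm at most) once a tooth is caught, opening does not move it. Teeth have 7 mm pitch: the first 0 to 7 mm may be idle, a full stroke after full opening gains 14 to 24 mm, mostly 21. Needs about 4 to 10 N a finger.
- front_lever: squeeze lever on the clamp's +y side: black bar 84 mm long, 12 mm thick, standing from 25 to 59 mm above the counter, round post at its free end. Origin on its hinge at counter level; its -x axis points along it to the free end
- rear_lever: the mirror-image lever on the clamp's -y side; origin on its hinge at counter level
- rod (a joint): advance of the push rod and jaw along clamp y, m: 0 fully back, up to 0.112. It slides with about 2.5 N of friction: with the levers let go it stays where it is, but the loaded pad spring pushes it back until only about 4 mm of spring travel is left, so full pressure lasts only while the levers stay squeezed
- jaw: dark steel jaw, 50 x 12 x 42 mm, on the front end of the rod, carrying the sprung pad. Origin at counter level, on the clamp's origin when the rod is fully back; the jaw's front face is 58 mm to -y of this origin
- plunger (a joint): how far the sprung pad is pushed in towards the jaw, m: 0 free, 0.020 fully in (bottomed). Spring 0.6 N per mm; about half-way in (0.010) is 6 N
- pad: aluminium pad, 46 x 8 x 40 mm, on two sprung pins in front of the jaw (20 mm of bare pin shows when it is free). Origin at counter level; its front face is 30 mm to -y of this origin and touches the block when it reaches the block's near face
- block: thin-walled white plastic hinge block, 50 (x) x 46 (y) x 44 (z) mm, standing on the bed plate in front of the stop, 1 to 8 mm short of it. Origin: centre of its underside. The rod pushes it against the stop
- scraper: wooden scraper block, standing upright on the counter: foot 32 (x) x 40 (y) x 34 (z) mm, on it a square handle 24 x 24 mm up to 115 mm above the underside. 0.13 kg. Origin: centre of its underside. Push with the broad faces of the foot (+x or -x)
- scraper_grip (a point): middle of the scraper handle's upper part, 92 mm above its underside; axes as the scraper
- chip0: loose steel chip (offcut), 14 x 12 mm, 8 mm high, 11 g, on the bed plate in the lane. Origin: centre of its underside
- chip1: loose steel chip (offcut), 16 x 11 mm, 8 mm high, 11 g, on the bed plate in the lane. Origin: centre of its underside
- chip2: loose steel chip (offcut), 13 x 13 mm, 8 mm high, 11 g, on the bed plate in the lane. Origin: centre of its underside
- bottle: bystander: closed amber bottle, 66 mm diameter, 190 mm tall. Origin: centre of its underside
- can: bystander: plain closed aluminium drink can, 66 mm diameter, 115 mm tall. Origin: centre of its underside
- food_tray: bystander: shallow open white food tray, 110 x 190 x 35 mm. Origin: centre of its underside
- screwdriver: bystander: screwdriver lying on the counter (origin under its middle, long axis x)
- tape_roll: bystander: cardboard tape core lying flat, 60 mm outside diameter, 19 mm high. Origin: centre of its underside
- spare_block: bystander: a second white block, the same shape as the one in the clamp, standing on the open counter. Origin: centre of its underside
- jar: bystander: glass jar with steel lid, 70 mm diameter, 90 mm tall. Origin: centre of its underside
Things that resemble listed ones, but are neither listed nor needed, are in the scene too. What is shaped like the scraper but blue is not meant. What is shaped like the block but yellow is not meant.

How it is judged:
By the outcome, as a careful person would: the job done as asked, in the order asked, and still so for the second after the job is handed in, while the arm keeps its last pose, push and grip.
It also fails if it takes over 72 s, if anything falls off the work surface, if the arm or the gripper's body presses on something with over 40 N, if the wrist force passes 120 N, or if a joint passes its speed limit or range.

### The arm

A 6-joint arm with a two-finger parallel gripper is mounted at the origin on the work surface. World frame = base frame: x ahead of the robot, y to its left, z up, the work surface at z = 0. Lengths are in m, angles in rad, forces in N, time in s.
With the tool pointing down it reaches from about 0.35 to 0.775 m from the base axis. Payload 7.3 kg.
Tool frame: the origin (TCP) lies midway between the tips of the shut fingers; the grasp point (between the pads) lies 19 mm behind it; z points along the fingers, y is the direction in which the jaws open and shut (so a half turn about z gives the same grasp; the last joint's range is limited). The gripper opens to 92 mm and grips with 3 to 60 N. Pads are 19 mm wide; open, the fingers measure 130 mm over their backs; the gripper's body (75 mm by 190 mm) begins 47 mm behind the grasp point.
Start: joints at [-1.426, 0.342, 1.524, -0, 1.275, -0.146], TCP at [0.151, -0.503, 0.227] pointing down, gripper open.
Joint ranges: [-2.53, 2.53], [-0.77, 2.02], [0.04, 2.7], [-1, 4.14], [0.28, 2.66], [-3.11, 3.11]. Speed limits (rad/s): [2.57, 2.57, 3.14, 3.14, 3.14, 3.14].

### API

Orientations are given as a 3x3 rotation matrix whose columns are the frame's x, y, z axes.
In Python, from workcell import arm gives the robot as it stands. Calls block until the motion is done:
- arm.move_ptp(position, orientation): joint-space move of the TCP to a pose.
- arm.move_l(position, attitude=None, rate=0.15): straight line of the TCP; attitude=None keeps the orientation; rate is the mean speed in m/s.
- arm.move_j(angles): joint-space move.
- arm.move_gripper(opening, force=None): opening from 0.0 (shut) to 1.0 (fully open); force is the grip in N (None keeps the last); returns when the fingers have stopped.
- arm.sleep(seconds).
- arm.inverse_kinematics(position, orientation): joint angles nearest the present ones, or None.
- arm.camera(name): name is "scene" or "top"; returns a dict with "img" (480x640x3 uint8, red, green, blue), "intrinsics" (3x3 intrinsics, pixels), "rvec" (rotation vector, rad) and "tvec" (3), from world to camera coordinates, as OpenCV has them. Camera axes: x right, y down, z forward; pixel columns grow to the right and rows downward; lengths in m; the calibration is good to about 2 mm. A picture is of the moment at which its call begins. There is no depth.
A pose or a line that the arm cannot do raises arm.MotionError and nothing moves.
- arm.sign_off(): hands the job in, once; it reports no verdict.
Trained networks look in a picture, given as the dict that the camera call returned (one of the last four; its "shot" number tells which), for a name from the list of things; names that differ only in an ending like _2 or _b are one class to them, and where a whole thing is asked for, a point or a joint stands for the part that bears it (a point fixed in the world has none). Each returns a list of dicts, best first, with "conf" (0 to 1); they miss things now and then, are a little off and sometimes report something else, mostly with a low value. They report only what shows in the picture. A call takes as long as a camera call. They do not tell look-alikes from the thing itself.
- arm.regions_of(name, picture): "region" (480x640 bool, what is visible of it) and "extent" ([left, top, width, height] in pixels, round what is visible of it).
- arm.landmark_of(name, picture): "uv" ([column, row] in pixels: a listed point, or the origin of a listed thing).
Readings, each from a call of its own:
- arm.get_time(): time.
- arm.get_joint_pos(): joint angles.
- arm.get_joint_velocities(): joint speeds.
- arm.get_joint_efforts(): joint torques, N m.
- arm.get_tcp_pos(): TCP position.
- arm.get_tcp_rot(): TCP orientation.
- arm.get_force(): force on the tool from outside, world axes, zero at the start.
- arm.get_wrist_torque(): the same for the moment, N m.
- arm.get_gripper_width(): opening from 0.0 (shut) to 1.0 (fully open).
Only numpy, scipy, OpenCV 4.12 (cv2) and the standard library are available. Lean on these libraries where they do the work, as an engineer would, in place of code of your own. Each camera call takes 0.05 s, during which the arm holds its last target.

## Working session

There is one attempt and no reset: what is moved stays moved. The work goes in short steps, each a Python script; the robot and the scene stay as the last script left them, time stands still between calls to the robot, and variables do not carry over. Pictures are saved under pics/ and viewed, and the job is handed in when it is done.

```bash
ls; mkdir -p pics; python3 - <<'E'
from workcell import arm
import cv2,numpy as np
for n in("scene","top"):
    p=arm.camera(n); cv2.imwrite(f"pics/{n}0.png",p["img"][:,:,::-1]); print(n,p["intrinsics"],p["rvec"],p["tvec"])
    for k in ["clamp","lane","stop_face","squeeze_spot","block","scraper","scraper_grip","chip0","jaw","pad","front_lever","rear_lever"]:
        print(k,[(round(d["conf"],2),np.round(d["uv"],1).tolist()) for d in arm.landmark_of(k,p)][:4])
print(arm.get_time(),arm.get_tcp_rot())
E
```

```text
pics
scene [[450.2643953    0.         322.84729889]
 [  0.         450.2643953  232.29664012]
 [  0.           0.           1.        ]] [ 0.96875764  2.56392496 -0.94898883] [ 0.43944275 -0.24637995  1.29030365]
clamp [(0.75, [336.6, 250.7])]
lane [(0.63, [337.1, 253.5])]
stop_face [(0.73, [192.6, 193.9])]
squeeze_spot [(0.73, [324.8, 213.6]), (0.61, [345.5, 184.0])]
block [(0.96, [412.8, 297.4]), (0.56, [353.8, 270.1]), (0.27, [349.7, 244.7])]
scraper [(0.94, [509.2, 326.0]), (0.7, [467.1, 300.9]), (0.58, [498.1, 281.2])]
scraper_grip [(0.95, [515.7, 253.2]), (0.9, [523.8, 301.0]), (0.56, [481.9, 275.4])]
chip0 [(0.58, [338.5, 253.0]), (0.48, [327.9, 258.8]), (0.43, [349.5, 245.9])]
jaw []
pad []
front_lever [(0.35, [261.8, 321.3])]
rear_lever [(0.43, [336.3, 250.4])]
top [[482.07945429   0.         318.20613118]
 [  0.         482.07945429 247.93195987]
 [  0.           0.           1.        ]] [ 2.13167137 -2.11985299  0.21643154] [-0.00679862  0.56434659  1.25197703]
clamp [(0.7, [314.3, 251.7]), (0.31, [308.8, 248.5]), (0.31, [310.6, 239.4])]
lane [(0.91, [305.5, 254.1]), (0.28, [358.7, 280.0])]
stop_face [(0.84, [273.4, 245.1])]
squeeze_spot [(0.6, [353.7, 299.7]), (0.55, [310.6, 249.4])]
block [(0.83, [290.2, 252.0]), (0.8, [239.0, 268.9])]
scraper [(0.83, [177.9, 303.4]), (0.82, [201.9, 329.4]), (0.8, [206.1, 296.8])]
scraper_grip [(0.88, [167.3, 297.8]), (0.72, [194.0, 331.0]), (0.7, [200.5, 299.8])]
chip0 [(0.59, [307.3, 249.6]), (0.45, [309.9, 240.8]), (0.41, [303.7, 264.7])]
jaw [(0.77, [304.8, 252.2])]
pad [(0.46, [307.4, 253.0]), (0.34, [481.0, 269.5])]
front_lever [(0.44, [349.7, 278.5])]
rear_lever [(0.52, [359.8, 279.1])]
1.3 [[ 9.58012973e-01  2.86724857e-01  1.36289112e-05]
 [ 2.86724857e-01 -9.58012970e-01 -7.53887032e-05]
 [-8.55914143e-06  7.61311033e-05 -9.99999997e-01]]
```

View pics/scene0.png

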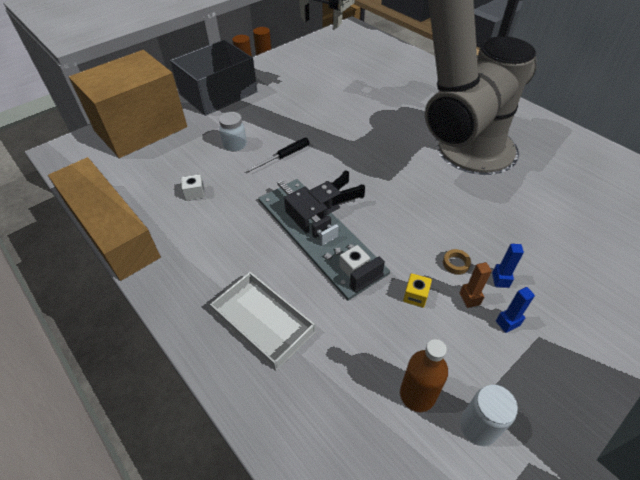

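View pics/top0.png

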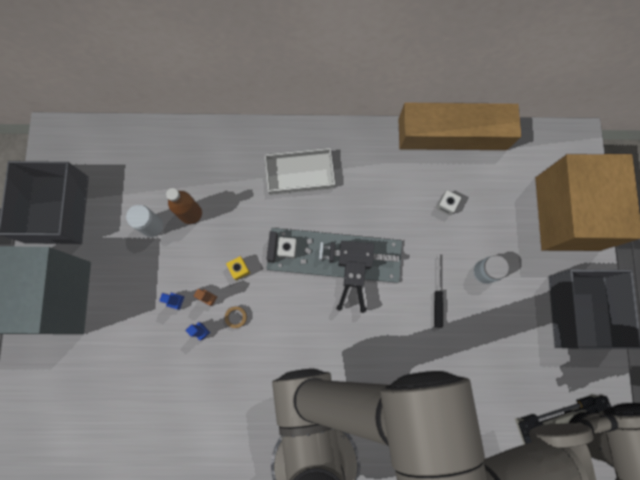

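```bash
python3 - <<'E'
import cv2
a=cv2.imread("pics/top0.png")[200:350,150:410]
cv2.imwrite("pics/top0c.png",cv2.resize(a,None,fx=3,fy=3,interpolation=cv2.INTER_CUBIC))
a=cv2.imread("pics/scene0.png")[140:380,200:560]
cv2.imwrite("pics/scene0c.png",cv2.resize(a,None,fx=2.2,fy=2.2,interpolation=cv2.INTER_CUBIC))
E
```

```text
(no output)
```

View pics/top0c.png

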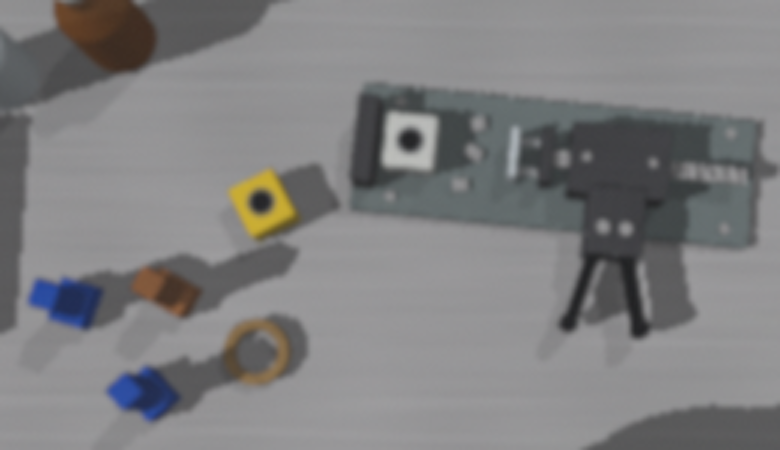

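View pics/scene0c.png

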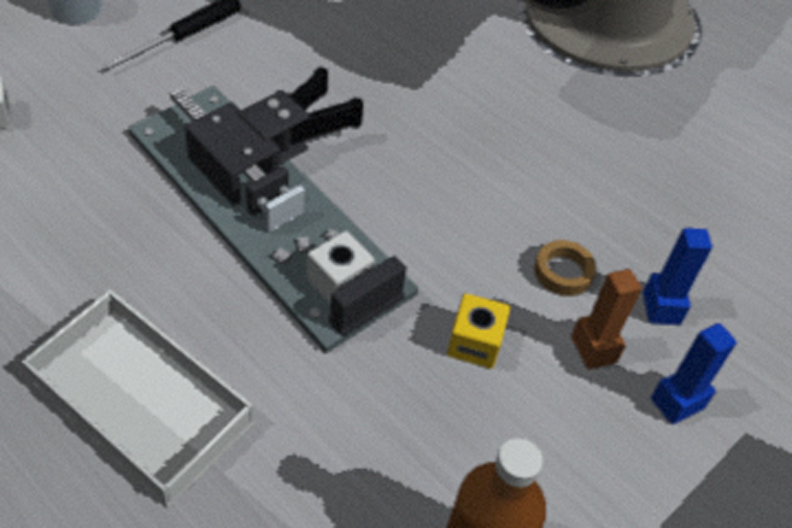

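The top view shows the clamp around (335,255), with its levers towards the robot at (345-362,308). The three chips are at about (309,241), (307,250) and (303,261). The brown scraper is at (205,297), with the blue look-alikes on either side of it at (172,300) and (198,331). The yellow block is at (237,267). Next I'll measure poses by fitting models to both views.

```bash
cat > h.py <<'E'
from workcell import arm
import cv2,numpy as np
from scipy.optimize import minimize,least_squares
def proj(p,X): 
    return cv2.projectPoints(np.asarray(X,float).reshape(-1,3),p["rvec"],p["tvec"],p["intrinsics"],None)[0].reshape(-1,2)
def ray(p,uv,z):
    R=cv2.Rodrigues(np.asarray(p["rvec"]))[0];t=np.asarray(p["tvec"]).ravel()
    d=R.T@np.linalg.inv(p["intrinsics"])@np.array([uv[0],uv[1],1.]);c=-R.T@t
    return c+d*(z-c[2])/d[2]
def rz(a): return np.array([[np.cos(a),-np.sin(a),0],[np.sin(a),np.cos(a),0],[0,0,1]])
def box(x0,x1,y0,y1,z0,z1): return np.array([[x,y,z] for x in(x0,x1) for y in(y0,y1) for z in(z0,z1)])
def sil(p,boxes,x,y,a,z=0):
    m=np.zeros((480*4,640*4),np.uint8)
    for b in boxes:
        q=proj(p,b@rz(a).T+[x,y,z]); h=cv2.convexHull(((q+.5)*4-.5).round().astype(np.int32)); cv2.fillConvexPoly(m,h,1)
    return cv2.resize(m.astype(np.float32),(640,480),interpolation=cv2.INTER_AREA)
def fit(views,boxes,x0,z=0):
    def c(v):
        s=0
        for p,m in views:
            r=sil(p,boxes,*v,z); s+=1-np.minimum(r,m).sum()/np.maximum(r,m).sum()
        return s
    best=None
    for a in (x0[2]+np.array([-.6,-.3,0,.3,.6])):
        v0=np.array([x0[0],x0[1],a]); r=minimize(c,v0,method="Nelder-Mead",options=dict(initial_simplex=v0+np.array([[0,0,0],[.008,0,0],[0,.008,0],[0,0,.2]]),xatol=2e-4,fatol=1e-4))
        if best is None or r.fun<best.fun: best=r
    return best.x,best.fun
SCR=[box(-.016,.016,-.02,.02,0,.034),box(-.012,.012,-.012,.012,.034,.115)]
def near(L,uv):
    L=[d for d in L if abs(d["extent"][0]+d["extent"][2]/2-uv[0])<14 and abs(d["extent"][1]+d["extent"][3]/2-uv[1])<18]
    return L[0] if L else None
E
python3 - <<'E'
from h import *
P={n:arm.camera(n) for n in("scene","top")}
# scraper
for n in P:
    for d in arm.regions_of("scraper",P[n]): print(n,round(d["conf"],2),d["extent"])
    for d in arm.regions_of("chip0",P[n]): print(" chip",n,round(d["conf"],2),d["extent"])
    for d in arm.regions_of("clamp",P[n]): print(" clamp",n,round(d["conf"],2),d["extent"])
views=[]
for n,uv in(("scene",(476,284)),("top",(205,297))):
    d=near(arm.regions_of("scraper",P[n]),uv)
    if d: views.append((P[n],d["region"].astype(np.float32)))
# colour mask too
g=ray(P["top"],(205,298),.02); print(g)
print("scraper",fit(views,SCR,[g[0],g[1],.4]))
cv=[]
for n,(l,t,r,b) in(("scene",(460,258,496,310)),("top",(190,285,220,310))):
    im=P[n]["img"].astype(int); m=(im[:,:,0]>im[:,:,2]*1.5)&(im[:,:,0]>50); mm=np.zeros_like(m); mm[t:b,l:r]=m[t:b,l:r]; print(n,mm.sum()); cv.append((P[n],mm.astype(np.float32)))
print("scraper col",fit(cv,SCR,[g[0],g[1],.4]))
# clamp corners
W=np.array([[.06,.127,.014],[.06,-.243,.014],[-.06,-.243,.014],[-.06,.127,.014]])
top=np.array([(362,84),(763,120),(753,246),(350,210)])/3+[150,200]-.33
def res(v): return (proj(P["top"],W@rz(v[2]).T+[v[0],v[1],0])-top).ravel()
g=ray(P["top"],(315,252),.01); r=least_squares(res,[g[0],g[1],0.1]); print("clamp",r.x,np.round(r.fun,1))
print("scene corners",proj(P["scene"],W@rz(r.x[2]).T+[r.x[0],r.x[1],0]))
E
```

```text
scene 0.98 [456.7, 263.4, 36.8, 46.8]
scene 0.94 [495.6, 286.6, 39.5, 46.2]
scene 0.91 [492.7, 242.6, 31.2, 45.3]
scene 0.72 [399.9, 342.8, 48.9, 69.1]
 chip scene 0.74 [325.2, 186.2, 41.3, 22.0]
 clamp scene 0.74 [257.4, 172.3, 133.8, 127.5]
 clamp scene 0.56 [324.1, 187.9, 41.9, 22.6]
 clamp scene 0.43 [315.1, 226.2, 23.2, 17.7]
top 0.81 [158.3, 294.5, 26.0, 14.2]
top 0.58 [194.4, 287.8, 24.3, 20.5]
top 0.51 [187.4, 318.8, 24.9, 19.6]
 chip top 0.38 [167.2, 188.1, 37.1, 37.3]
 clamp top 0.73 [265.5, 229.3, 136.3, 79.5]
[0.43026005 0.30325582 0.02      ]
scraper (array([ 0.43372562,  0.29814861, -0.51291556]), np.float64(0.20394498109817505))
scene 660
top 206
scraper col (array([ 0.4328696 ,  0.29922842, -0.42053144]), np.float64(0.6725407838821411))
clamp [ 0.55874383  0.00593886 -0.08465845] [ 1.2  0.1 -1.4 -0.2 -0.5  0.1  0.6  0.1]
scene corners [[346.94661512 295.92046502]
 [256.24266671 196.24630597]
 [295.37238572 177.01453654]
 [389.51552408 268.325641  ]]
```

```bash
cat > s2.py <<'E'
from h import *
P={n:arm.camera(n) for n in("scene","top")}
import pickle; pickle.dump(P,open("P0.pkl","wb"))
W=np.array([[.06,.127,.014],[.06,-.243,.014],[-.06,-.243,.014],[-.06,.127,.014]])
top=np.array([(362,84),(763,120),(753,246),(350,210)])/3+[150,200]-.33
sc=np.array([(326,350),(128,130),(215,88),(417,293)])/2.2+[200,140]-.27
# refine w/ overlay
for p in [("top",),("scene",),("top","scene")]:
    def res(v): return np.concatenate([(proj(P[n],W@rz(v[2]).T+[v[0],v[1],0])-(top if n=="top" else sc)).ravel() for n in p])
    r=least_squares(res,[.55,.006,-.08]); print("clamp",p,np.round(r.x,4),np.round(r.fun,1))
    cl=r.x
def dr(n,boxes,pose,img,s,o,col):
    for b in boxes:
        q=(proj(P[n],b@rz(pose[2]).T+[pose[0],pose[1],0])-o+.5)*s-.5
        for i in range(8):
            for j in range(i):
                if np.sum(np.abs(b[i]-b[j])>1e-9)==1: cv2.line(img,tuple(q[i].round().astype(int)),tuple(q[j].round().astype(int)),col,1,cv2.LINE_AA)
CL=[box(-.06,.06,-.243,.127,0,.014),box(-.086,.032,-.16,-.07,.014,.07),box(-.04,.04,.105,.125,.014,.062)]
S=(.4337,.2981,-.513)
for n,o,wh,s in(("top",(150,215),(265,120),3),("scene",(245,165),(290,160),2.75)):
    a=cv2.resize(P[n]["img"][o[1]:o[1]+wh[1],o[0]:o[0]+wh[0],::-1],None,fx=s,fy=s,interpolation=cv2.INTER_CUBIC)
    dr(n,CL,cl,a,s,o,(0,255,0)); dr(n,SCR,S,a,s,o,(255,255,0))
    cv2.imwrite(f"pics/ov_{n}.png",a)
E
python3 s2.py
```

```text
clamp ('top',) [ 0.5587  0.0059 -0.0847] [ 1.2  0.1 -1.4 -0.2 -0.5  0.1  0.6  0.1]
clamp ('scene',) [ 0.5635  0.0144 -0.0976] [-0.7  1.1 -0.3 -0.6 -0.3 -0.6  1.2 -0.5]
clamp ('top', 'scene') [ 0.5609  0.0101 -0.0926] [-0.  -1.  -2.8 -0.3 -2.2  0.  -1.  -1.1 -0.9 -1.  -0.8 -1.7 -1.  -1.7
  0.8 -2.5]
```

View pics/ov_top.png

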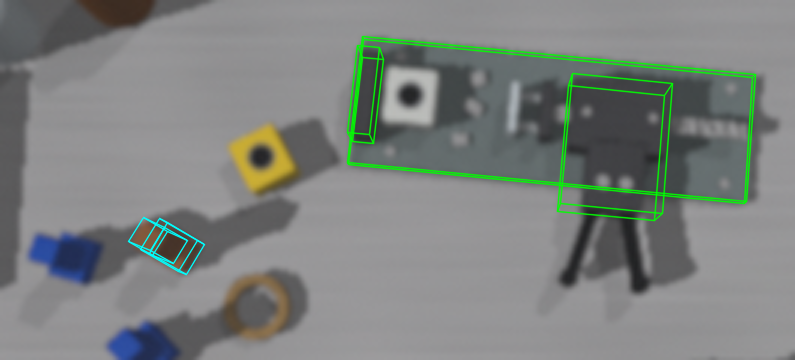

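View pics/ov_scene.png

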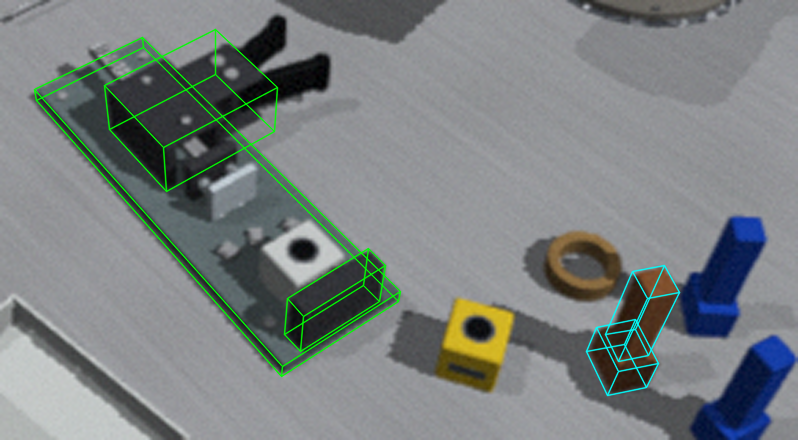

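```bash
cat > s3.py <<'E'
from h import *
import pickle; P=pickle.load(open("P0.pkl","rb"))
from scipy.ndimage import map_coordinates,gaussian_filter
def edgefit(n,segs,v0,rng=(.012,.012,.03),sig=.8):
    g=gaussian_filter(P[n]["img"].astype(float),(sig,sig,0)); 
    gy=np.gradient(g,axis=0);gx=np.gradient(g,axis=1)
    def score(v,full=False):
        out=[]
        for a,b in segs:
            t=np.linspace(.05,.95,60)[:,None]; X=(np.array(a)*(1-t)+np.array(b)*t)@rz(v[2]).T+[v[0],v[1],0]
            q=proj(P[n],X); d=q[-1]-q[0]; nrm=np.array([-d[1],d[0]])/np.linalg.norm(d)
            s=sum(np.abs(map_coordinates(gx[:,:,c],[q[:,1],q[:,0]],order=1)*nrm[0]+map_coordinates(gy[:,:,c],[q[:,1],q[:,0]],order=1)*nrm[1]) for c in range(3))
            out.append(np.minimum(s,60).mean())
        return out if full else -np.sum(out)
    best=None
    for i in range(60):
        r0=np.random.default_rng(i); v=np.array(v0)+r0.uniform(-1,1,3)*rng
        r=minimize(score,v,method="Nelder-Mead",options=dict(initial_simplex=v+np.array([[0,0,0],[.004,0,0],[0,.004,0],[0,0,.02]]),xatol=1e-4,fatol=1e-3))
        if best is None or r.fun<best.fun: best=r
    return best.x,np.round(score(best.x,True),1)
A,B,C,D=[.06,.127,.014],[.06,-.243,.014],[-.06,-.243,.014],[-.06,.127,.014]
f=lambda p:[p[0],p[1],0]
tp=[(A,B),(B,C),(C,D),(D,A)]
print("top plate",edgefit("top",tp,[.559,.006,-.085]))
sp=[(f(A),f(B)),(f(D),f(A)),(B,C),(C,D)]
print("scene plate",edgefit("scene",sp,[.5635,.0144,-.0976]))
sx=lambda b:[(b[i],b[j]) for i in range(8) for j in range(i) if np.sum(np.abs(b[i]-b[j])>1e-9)==1]
tr=[([s*.055,-.095,.035],[s*.055,.095,.035]) for s in(-1,1)]+[([-.055,s*.095,.035],[.055,s*.095,.035]) for s in(-1,1)]
for n,uv in(("top",(300,172)),("scene",(260,315))):
    g=ray(P[n],uv,.035); print(n,"tray",edgefit(n,tr,[g[0],g[1],-.03 if 1 else 0],rng=(.015,.015,.15)))
E
python3 s3.py
```

```text
top plate (array([ 0.55897844,  0.01197963, -0.08673134]), array([31.2, 13.5, 26.1, 51.1]))
scene plate (array([ 0.56029509,  0.01051162, -0.08827578]), array([60. , 59.8, 35.2, 39.8]))
top tray (array([0.79351659, 0.04797868, 0.1121149 ]), array([53.5, 28.6, 52.4, 32.6]))
scene tray (array([0.79855845, 0.04751994, 0.11754583]), array([58.2, 59.6, 48.2, 58. ]))
```

```bash
cat >> h.py <<'E'
def down(a): return np.array([[np.cos(a),np.sin(a),0],[np.sin(a),-np.cos(a),0],[0,0,-1.]])
CP=np.array([.5597,.0112,-.0875])
def cw(x,y,z=0,cp=CP): return rz(cp[2])@np.array([x,y,z])+[cp[0],cp[1],0]
def shot(tag,crops=(("top",(150,215),(265,120),3),("scene",(245,165),(200,150),3))):
    Q={}
    for n,o,wh,s in crops:
        p=arm.camera(n);Q[n]=p
        cv2.imwrite(f"pics/{tag}_{n}.png",cv2.resize(p["img"][o[1]:o[1]+wh[1],o[0]:o[0]+wh[0],::-1],None,fx=s,fy=s,interpolation=cv2.INTER_CUBIC))
    return Q
E
python3 - <<'E'
from h import *
x,y,a=.4337,.2983,-.5
R=down(a)
print(arm.inverse_kinematics([x,y,.2],R))
arm.move_gripper(.65,25)
arm.move_ptp([x,y,.2],R)
arm.move_l([x,y,.14],rate=.2)
print(arm.get_time())
shot("g1",(("top",(130,235),(150,100),4),("scene",(400,190),(180,140),4)))
E
```

```text
[ 4.56836737e-01  3.67573091e-01  1.56311540e+00 -4.44089210e-16
  1.21090416e+00  2.52763306e+00]
6.05
```

View pics/g1_scene.png

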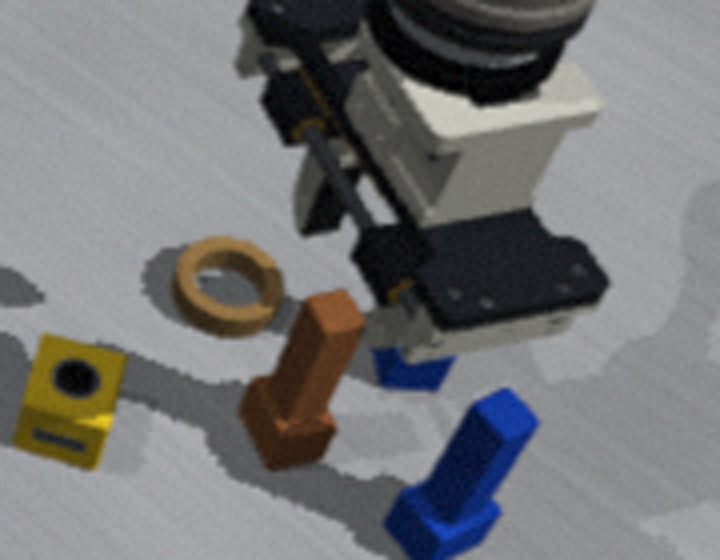

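```bash
python3 - <<'E'
from h import *
t=arm.get_tcp_pos(); print(t,arm.get_tcp_rot())
p=arm.camera("scene")
for X in (t,t+arm.get_tcp_rot()[:,1]*.03,t-arm.get_tcp_rot()[:,1]*.03,[.4337,.2983,.115]): print((proj(p,[X])[0]-[400,190])*4)
E
```

```text
[0.43477056 0.29861177 0.14148402] [[ 0.87743101 -0.47969664  0.0024399 ]
 [-0.47970026 -0.87743163  0.00118051]
 [ 0.00157456 -0.00220623 -0.99999633]]
[346.13316437 276.43542981]
[318.16211097 228.16074642]
[375.38867818 326.92693782]
[332.02806289 307.96210422]
```

View pics/g1_top.png

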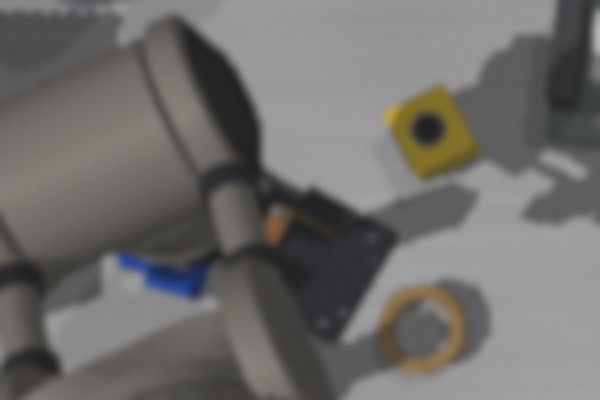

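The scene view shows the open fingers either side of the brown handle, whose top is at crop (335,300), where my projection puts it. I'll grasp now.

```bash
python3 - <<'E'
from h import *
x,y,a=.4337,.2983,-.5
arm.move_l([x,y,.073],rate=.12)
print(arm.get_tcp_pos(),arm.get_force())
arm.move_gripper(.0,30)
print(arm.get_gripper_width(),arm.get_gripper_width()*92,arm.get_tcp_pos(),arm.get_force())
arm.move_l([x,y,.17],rate=.2)
shot("g2",(("top",(130,235),(150,100),4),("scene",(400,190),(180,140),4)))
print(arm.get_time(),arm.get_gripper_width(),arm.get_force(),arm.get_tcp_pos())
E
```

```text
[0.43420291 0.29856914 0.0736678 ] [-0.03640259 -0.10571292  0.27795744]
0.26137926408494827 24.04689229581524 [0.43357003 0.29825119 0.07286488] [-0.31715447  0.26801141 -0.55714649]
8.3 0.2569524524631147 [ 0.19142586 -0.30917783 -1.96158385] [0.43272752 0.29781194 0.16823714]
```

View pics/g2_scene.png

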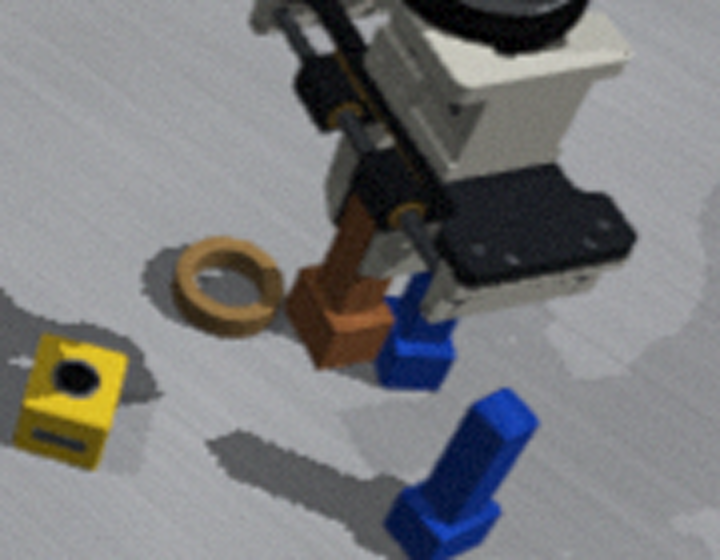

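```bash
python3 - <<'E'
from h import *
import pickle; P=pickle.load(open("P0.pkl","rb"))
def inv(X): return np.round((rz(CP[2]).T@(X-[CP[0],CP[1],0]))*1000,1)
for uv in((479,77),(473,107),(460,139)): print("chip",inv(ray(P["top"],np.array(uv)/3+[150,215]-.33,.022)))
for uv in((222,249),(255,235),(289,224)): print("chip s",inv(ray(P["scene"],np.array(uv)/2.75+[245,165]-.33,.020)))
print("block top near edge",inv(ray(P["top"],np.array((437,95))/3+[150,215]-.33,.058)),"pad front",inv(ray(P["top"],np.array((509,105))/3+[150,215]-.33,.054)))
print("stop front top", inv(ray(P["top"],np.array((380,95))/3+[150,215]-.33,.062)))
R=down(CP[2])
s=cw(-.100,.019,.17); arm.move_ptp(s,R)
s[2]=.089; arm.move_l(s,rate=.2); arm.sleep(.3)
print(arm.get_time(),arm.get_tcp_pos(),s)
shot("g3",(("top",(230,215),(180,110),4),("scene",(270,165),(180,140),4)))
E
```

```text
chip [31.4 12.4 22. ]
chip [ 2.6 15.2 22. ]
chip [-28.3  24.2  22. ]
chip s [34.1 11.6 20. ]
chip s [ 3.5 16.1 20. ]
chip s [-26.2  23.7  20. ]
block top near edge [ 3.8 47.5 58. ] pad front [  1.5 -17.9  54. ]
stop front top [-1.8 98.2 62. ]
10.175 [0.46232909 0.0389039  0.08992515] [0.46174295 0.03886615 0.089     ]
```

View pics/g3_scene.png

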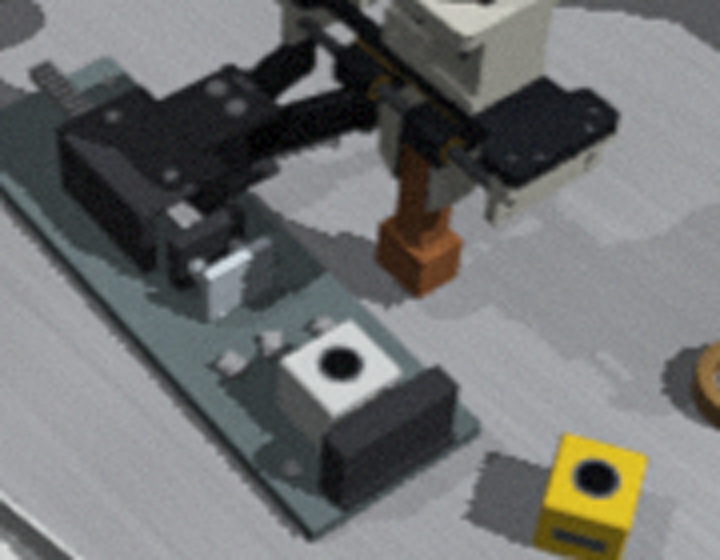

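View pics/g3_top.png

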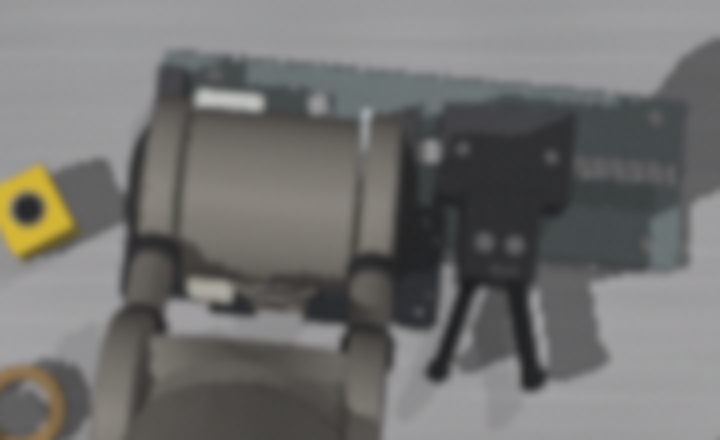

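```bash
cat > s4.py <<'E'
from h import *
import sys
p=arm.camera("scene");t=arm.get_tcp_pos();print(t)
o=(270,165);s=4
def ov(cp,sp,name):
    a=cv2.resize(p["img"][o[1]:o[1]+140,o[0]:o[0]+180,::-1],None,fx=s,fy=s,interpolation=cv2.INTER_CUBIC)
    def dr(b,pose,z,col):
        q=(proj(p,b@rz(pose[2]).T+[pose[0],pose[1],z])-o+.5)*s-.5
        for i in range(8):
            for j in range(i):
                if np.sum(np.abs(b[i]-b[j])>1e-9)==1: cv2.line(a,tuple(q[i].round().astype(int)),tuple(q[j].round().astype(int)),col,1,cv2.LINE_AA)
    for b in [box(-.06,.06,-.243,.127,0,.014),box(-.04,.04,.105,.125,.014,.062),box(-.025,.025,.053,.099,.014,.058)]: dr(b,cp,0,(0,255,0))
    for b in SCR: dr(b,sp,t[2]-.073,(255,255,0))
    cv2.imwrite(name,a)
ov(CP,(t[0],t[1],CP[2]),"pics/ov4.png")
d=arm.regions_of("scraper",p); print([(x["conf"],x["extent"]) for x in d])
E
python3 s4.py
```

```text
[0.46192688 0.03881366 0.08939161]
[(0.94, [489.5, 246.9, 35.9, 41.7]), (0.64, [360.7, 201.5, 23.5, 39.8]), (0.61, [495.1, 285.5, 40.5, 45.6])]
```

View pics/ov4.png

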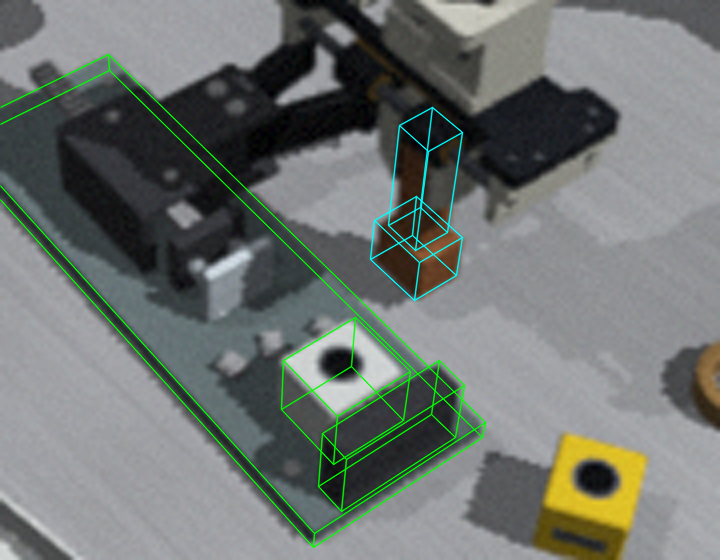

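```bash
python3 - <<'E'
from h import *
for x in(-.05,-.02,.01,.04,.066):
    arm.move_l(cw(x,.019,.0885),rate=.07); print(arm.get_force().round(2),arm.get_tcp_pos().round(4))
shot("g4",(("top",(230,200),(180,110),4),("scene",(270,165),(180,140),4)))
print(arm.get_time())
E
```

```text
[-0.06  0.18 -1.56] [0.5111 0.0346 0.0883]
[ 0.04  0.35 -1.37] [0.541  0.0319 0.0883]
[ 0.75  0.16 -1.13] [0.5709 0.0293 0.0883]
[-0.26 -0.24 -0.93] [0.6007 0.0267 0.0883]
[-0.45  0.18 -1.42] [0.6266 0.0244 0.0882]
13.5917
```

View pics/g4_scene.png

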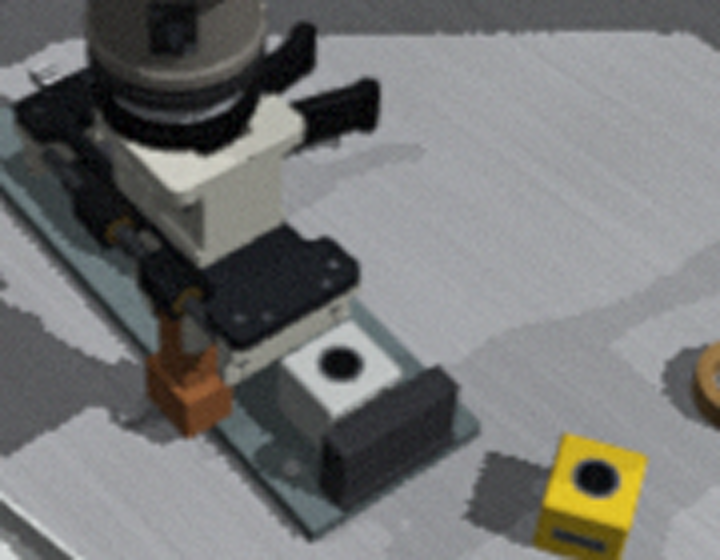

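```bash
python3 - <<'E'
from h import *
arm.move_l(cw(.066,.019,.19),rate=.25)
R=down(-.5)
arm.move_ptp([.4337,.2983,.17],R)
shot("g5",(("top",(230,200),(180,110),4),("scene",(250,165),(180,140),4)))
print(arm.get_time(),arm.get_tcp_pos(),arm.get_gripper_width())
E
```

```text
15.5167 [0.43452962 0.29759196 0.16974017] 0.2626971987325698
```

View pics/g5_scene.png

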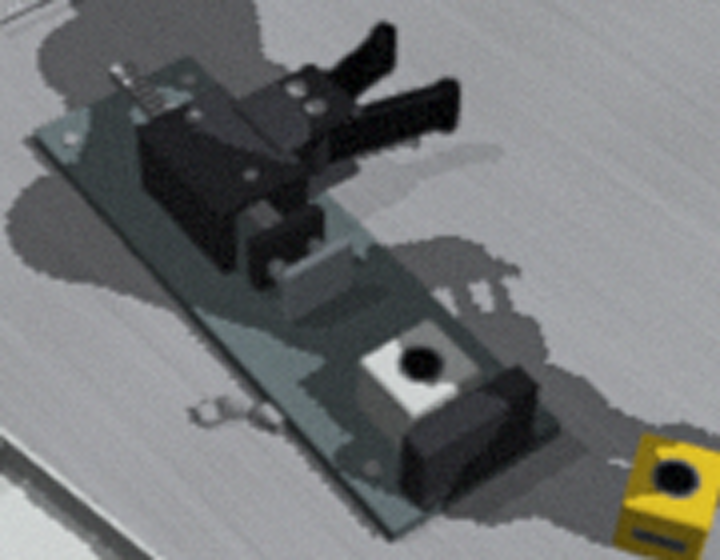

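View pics/g5_top.png

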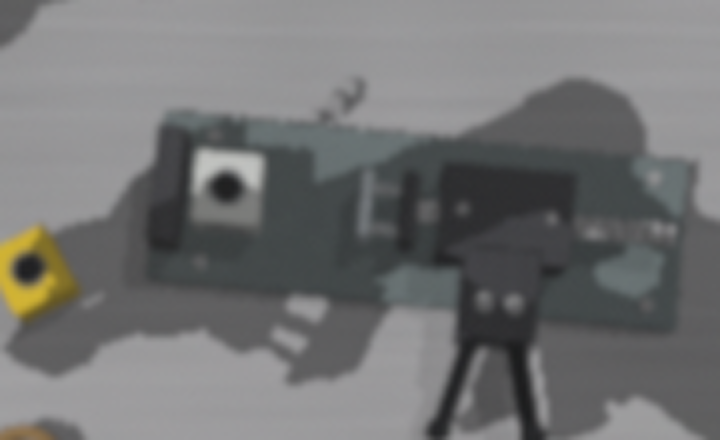

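```bash
python3 - <<'E'
from h import *
shot("g6",(("top",(295,205),(50,37),14),("scene",(285,250),(50,37),14)))
a=cv2.imread("pics/g6_top.png");b=cv2.imread("pics/g6_scene.png");c=cv2.resize(np.vstack([a,b]),None,fx=.57,fy=.57);cv2.imwrite("pics/g6.png",c)
E
```

```text
(no output)
```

View pics/g6.png

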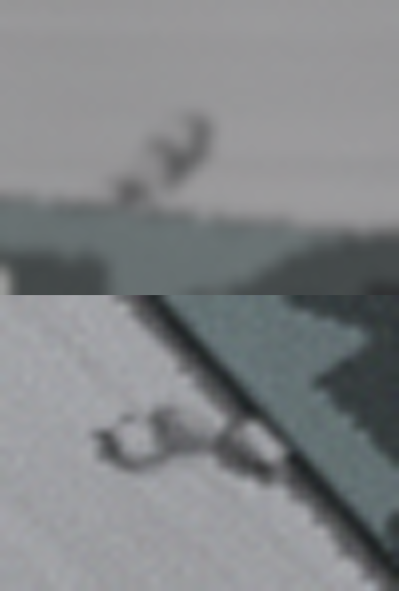

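```bash
python3 - <<'E'
from h import *
P={n:arm.camera(n) for n in("top","scene")}
def inv(X): return np.round((rz(CP[2]).T@(X-[CP[0],CP[1],0]))*1000,1)
for n,uvs in(("top",[(132,188),(183,145)]),("scene",[(253,445-295),(135,440-295)])):
    for uv in uvs:
        q=np.array(uv)/7.98+((295,205) if n=="top" else (285,250))
        for z in(.004,.008,.014):print(n,z,inv(ray(P[n],q,z)))
    q=np.array((132,205) if n=="top" else (265,412-295))/7.98+((295,205) if n=="top" else (285,250)); print(" edge",inv(ray(P[n],q,.014)))
for X in [cw(.066,.02,.004),cw(.06,.02,.014),cw(.06,.02,0)]: print(X)
print(arm.landmark_of("chip0",P["scene"]),arm.landmark_of("chip0",P["top"]))
E
```

```text
top 0.004 [69.7  9.9  4. ]
top 0.008 [68.8  9.8  8. ]
top 0.014 [67.4  9.6 14. ]
top 0.004 [87.1 -6.7  4. ]
top 0.008 [86.1 -6.8  8. ]
top 0.014 [84.6 -6.8 14. ]
 edge [61.2  9.1 14. ]
scene 0.004 [65.2 20.9  4. ]
scene 0.008 [66.8 23.3  8. ]
scene 0.014 [69.3 26.9 14. ]
scene 0.004 [90.8 -0.1  4. ]
scene 0.008 [92.3  2.3  8. ]
scene 0.014 [94.6  6.1 14. ]
 edge [60.  19.7 14. ]
[0.62719527 0.02535585 0.004     ]
[0.62121823 0.02588018 0.014     ]
[0.62121823 0.02588018 0.        ]
[{'uv': [303.4, 267.3], 'conf': 0.57}, {'uv': [305.2, 268.5], 'conf': 0.47}, {'uv': [316.0, 269.0], 'conf': 0.44}] [{'uv': [313.1, 224.0], 'conf': 0.55}]
```

All three chips are on the counter past the plate's +x edge, with centres at clamp x of about 66 to 90 mm against the edge at 60, and the lane is clear. Next I'll stand the scraper back where it was.

```bash
python3 - <<'E'
from h import *
x,y=.4337,.2983
arm.move_l([x,y,.085],rate=.2); arm.move_l([x,y,.0732],rate=.04); arm.sleep(.2)
print(arm.get_tcp_pos(),arm.get_force())
arm.move_gripper(.65,25)
arm.move_l([x,y,.15],rate=.15)
# go to squeeze spot above
R=down(CP[2]); s=cw(-.125,-.115,.15)
arm.move_ptp(s,R); arm.move_gripper(1.0,25)
Q=shot("g7",(("scene",(250,145),(290,180),2.7),))
print(arm.get_time(),arm.get_tcp_pos(),s,arm.get_joint_pos())
E
```

```text
[0.43375584 0.29830079 0.07332588] [ 0.16312479  0.69220211 -0.70146062]
20.675 [ 0.42513325 -0.0924805   0.15001348] [ 0.42512855 -0.0924365   0.15      ] [-3.90725804e-01  2.66146606e-01  1.87190332e+00  2.07977188e-05
  1.00349864e+00  1.26768647e+00]
```

View pics/g7_scene.png

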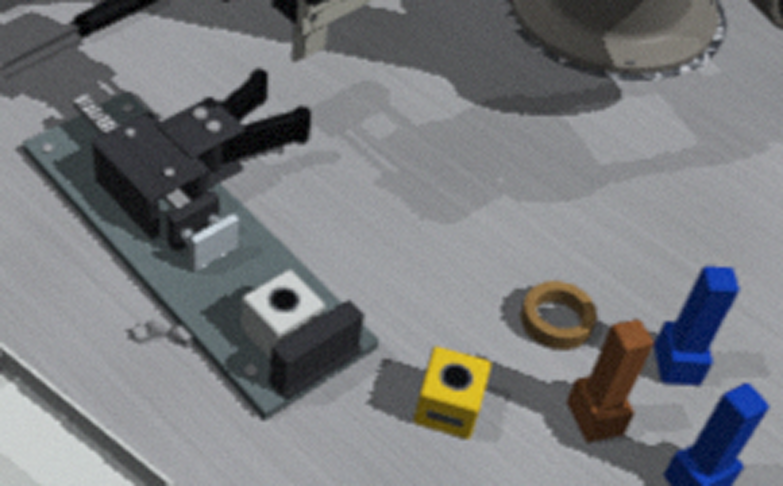

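```bash
python3 - <<'E'
from h import *
p=arm.camera("scene");t=arm.get_tcp_pos();R=arm.get_tcp_rot()
for X in (t+R[:,1]*.046,t-R[:,1]*.046,cw(-.125,-.115,.042),cw(-.125,-.084,.059),cw(-.125,-.146,.059)): print(((proj(p,[X])[0]-[250,145])*2.7).round())
import pickle; P=pickle.load(open("P0.pkl","rb"))
def inv(X): return np.round((rz(CP[2]).T@(X-[CP[0],CP[1],0]))*1000,1)
for uv in((339,307),(363,307)): print(inv(ray(P["top"],uv,.055)))
for uv in((567,282),(640,284)): print(inv(ray(P["top"],np.array(uv)/3+[150,215]-.3,.055)))
for uv in((258,78),(303,115)): print(inv(ray(p,np.array(uv)/2.7+[250,145]-.3,.059)))
E
```

```text
[232.  -5.]
[299.  51.]
[260. 114.]
[283. 120.]
[240.  82.]
[-147.6  -83.8   55. ]
[-141.7 -147.1   55. ]
[-152.1  -83.4   55. ]
[-147.9 -147.7   55. ]
[-141.8 -142.2   59. ]
[-143.9  -79.1   59. ]
```

```bash
python3 - <<'E'
from h import *
arm.move_l(cw(-.125,-.114,.07),rate=.2)
Q=shot("g8",(("scene",(270,145),(120,90),6.5),)); print(arm.get_force())
arm.move_l(cw(-.125,-.114,.023),rate=.08)
print(arm.get_time(),arm.get_tcp_pos(),arm.get_force())
Q=shot("g9",(("scene",(270,145),(120,90),6.5),("top",(255,220),(150,90),5)))
import pickle; pickle.dump(Q,open("P1.pkl","wb"))
E
```

```text
[0.07275666 0.02240787 0.57997977]
22.0583 [ 0.42556688 -0.09158576  0.02339024] [ 0.02102808 -0.44334137  0.49860613]
```

View pics/g9_scene.png

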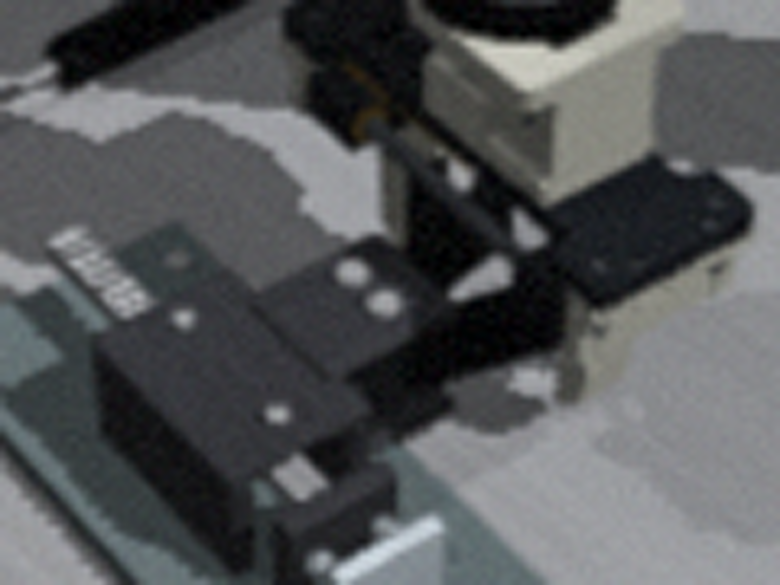

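View pics/g9_top.png

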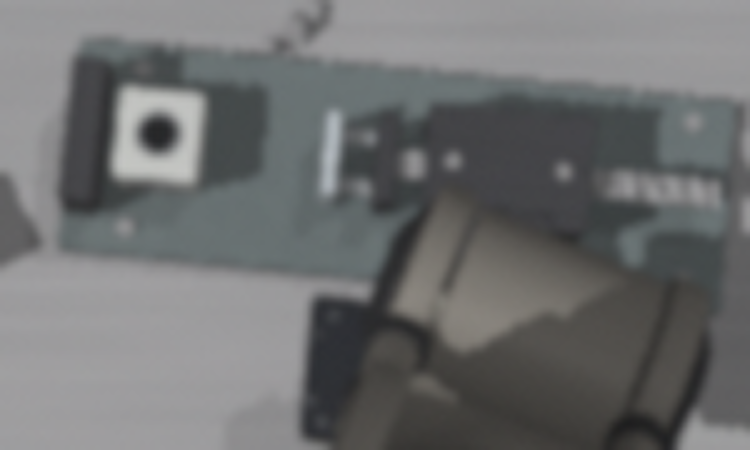

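```bash
cat >> h.py <<'E'
def invc(X): return (rz(CP[2]).T@(X-[CP[0],CP[1],0]))*1000
from scipy.ndimage import map_coordinates
def profile(p,xs,z,y0=-.13,y1=.13,step=.0005):
    ys=np.arange(y0,y1,step); out=0
    for x in xs:
        q=proj(p,[cw(x,y,z) for y in ys]); out=out+map_coordinates(p["img"].mean(2),[q[:,1],q[:,0]],order=1)
    return ys*1000,out/len(xs)
def padpos(p):
    ys,f=profile(p,np.linspace(-.012,.016,15),.054,-.06,.058)
    i=f.argmax(); th=(f[i]+np.median(f))/2; a=i
    while a>0 and f[a]>th:a-=1
    b=i
    while b<len(f)-1 and f[b]>th:b+=1
    return round(ys[a],1),round(ys[b],1),round(f[i])
def fine(p,x0=-.06,x1=.135):
    ys,f=profile(p,np.linspace(-.012,.016,15),.054,x0,x1,.003); return list(zip(ys.round().astype(int).tolist(),f.round().astype(int).tolist()))
E
python3 - <<'E'
from h import *
import pickle; Q=pickle.load(open("P1.pkl","rb"))
print(padpos(Q["top"])); print(fine(Q["top"]))
arm.move_gripper(.34,20)
print(arm.get_gripper_width()*92,arm.get_time(),arm.get_force())
Q=shot("k1",(("scene",(270,145),(120,90),6.5),("top",(255,220),(150,90),5))); print(padpos(Q["top"]))
E
```

```text
(np.float64(49.0), np.float64(57.5), 189)
[(-60, 79), (-57, 69), (-54, 68), (-51, 68), (-48, 70), (-45, 76), (-42, 83), (-39, 82), (-36, 78), (-33, 77), (-30, 84), (-27, 117), (-24, 161), (-21, 174), (-18, 149), (-15, 118), (-12, 106), (-9, 106), (-6, 109), (-3, 110), (0, 111), (3, 111), (6, 110), (9, 110), (12, 103), (15, 89), (18, 77), (21, 73), (24, 73), (27, 72), (30, 72), (33, 72), (36, 72), (39, 72), (42, 73), (45, 83), (48, 116), (51, 160), (54, 185), (57, 187), (60, 171), (63, 141), (66, 112), (69, 93), (72, 87), (75, 91), (78, 107), (81, 134), (84, 165), (87, 186), (90, 190), (93, 171), (96, 124), (99, 75), (102, 54), (105, 59), (108, 68), (111, 71), (114, 70), (117, 70), (120, 79), (123, 105), (126, 131), (129, 143), (132, 146)]
31.655235734543837 23.2333 [-13.64203362 -24.94596133   1.18381028]
(np.float64(49.0), np.float64(57.5), 189)
```

View pics/k1_scene.png

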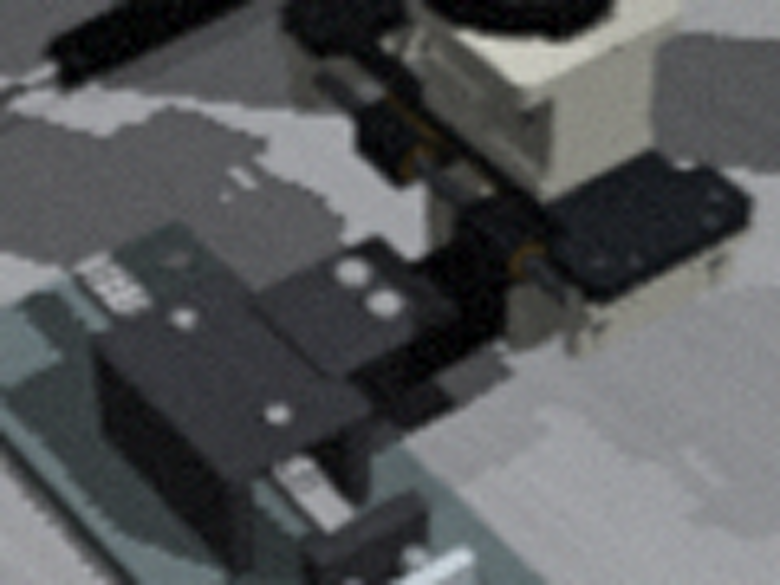

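View pics/k1_top.png

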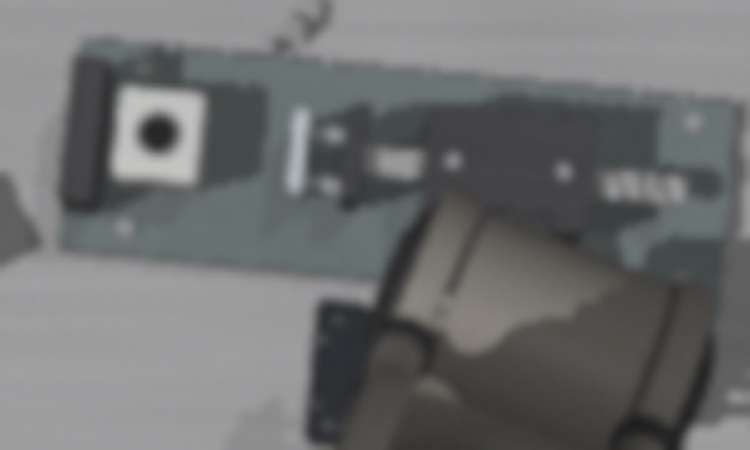

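```bash
sed -i 's/-.06,.058)/-.06,.042)/' h.py; python3 - <<'E'
from h import *
import pickle; Q=pickle.load(open("P1.pkl","rb"))
a=arm.camera("top"); print(padpos(Q["top"]),padpos(a))
arm.move_gripper(.80,20); print(arm.get_gripper_width()*92,arm.get_force())
arm.move_l(cw(-.125,-.1155,.023),rate=.05)
a=arm.camera("top"); print("open",padpos(a))
arm.move_gripper(.38,15); print(arm.get_gripper_width()*92,arm.get_force())
a=arm.camera("top"); print("closed",padpos(a),fine(a,-.03,.08)); print(arm.get_time())
E
```

```text
(np.float64(-26.5), np.float64(-16.0), 174) (np.float64(-8.5), np.float64(2.0), 175)
73.45643500374982 [ 2.07983512 -1.71721237  0.34607164]
open (np.float64(-8.5), np.float64(2.0), 175)
35.056637081478236 [-8.56563983 -9.92729672  0.3967394 ]
closed (np.float64(11.5), np.float64(21.0), 173) [(-30, 106), (-27, 96), (-24, 84), (-21, 74), (-18, 68), (-15, 68), (-12, 70), (-9, 75), (-6, 83), (-3, 87), (0, 83), (3, 78), (6, 78), (9, 94), (12, 135), (15, 170), (18, 164), (21, 122), (24, 81), (27, 69), (30, 70), (33, 71), (36, 72), (39, 72), (42, 73), (45, 83), (48, 116), (51, 160), (54, 185), (57, 187), (60, 170), (63, 141), (66, 112), (69, 93), (72, 87), (75, 91), (78, 106)]
25.375
```

```bash
cat > st.py <<'E'
from h import *
import sys
targets=[float(v) for v in sys.argv[2].split(",")]
arm.move_gripper(.80,15)
for t in targets:
    arm.move_gripper(t/92,15); a=arm.camera("top"); print(round(arm.get_gripper_width()*92,1),padpos(a),arm.get_force().round(1))
Q=shot(sys.argv[1],(("scene",(270,165),(120,90),6.5),("top",(255,220),(150,90),5)))
print(fine(Q["top"],0,.11)); print(arm.get_time())
E
python3 st.py k3 35
```

```text
34.9 (np.float64(33.0), np.float64(41.0), 174) [-8.6 -9.8  1.9]
[(0, 72), (3, 67), (6, 68), (9, 71), (12, 77), (15, 85), (18, 89), (21, 87), (24, 81), (27, 79), (30, 95), (33, 136), (36, 171), (39, 165), (42, 123), (45, 92), (48, 115), (51, 159), (54, 185), (57, 187), (60, 170), (63, 141), (66, 112), (69, 93), (72, 87), (75, 91), (78, 107), (81, 134), (84, 165), (87, 186), (90, 190), (93, 171), (96, 124), (99, 75), (102, 54), (105, 59), (108, 67)]
27.125
```

View pics/k3_scene.png

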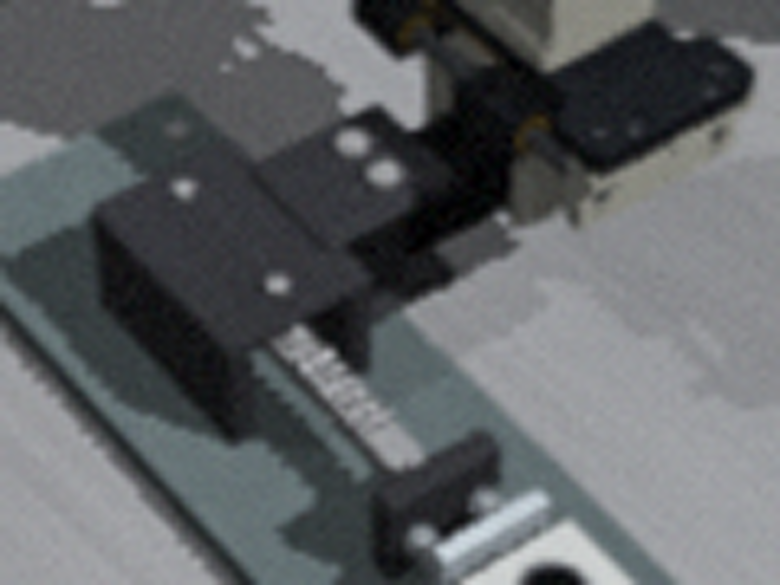

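View pics/k3_top.png

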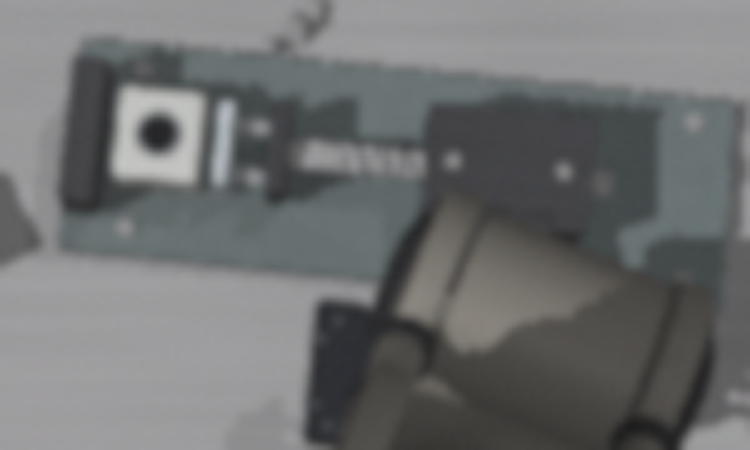

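```bash
cat > st2.py <<'E'
from h import *
import sys,pickle
tag=sys.argv[1];targets=[float(v) for v in sys.argv[2].split(",")]
if len(sys.argv)>3: arm.move_gripper(.80,15)
L=[]
for t in targets:
    arm.move_gripper(t/92,18); a=arm.camera("top"); L.append(a)
    ys,f=profile(a,np.linspace(-.012,.016,15),.054,.0,.125)
    # block: hole dark minimum centre; jaw dark
    m=(ys>58)&(ys<92); w=np.clip(150-f[m],0,None); hole=(ys[m]*w).sum()/w.sum()
    ys2,f2=profile(a,np.r_[np.linspace(-.024,-.018,4),np.linspace(.018,.024,4)],.054,-.06,.06)
    # pad via peak in outer strips
    i=f.argmax()
    print(t,round(arm.get_gripper_width()*92,1),"hole",hole.round(2),arm.get_force().round(1))
pickle.dump(L,open(tag+".pkl","wb"))
Q=shot(tag,(("scene",(290,190),(100,75),8),("top",(255,220),(150,90),5)))
print(fine(Q["top"],0,.11)); print(arm.get_time())
E
python3 st2.py k4 54,50,46,42,39 o
```

```text
54.0 54.3 hole 72.31 [-7.  -9.3  1.1]
50.0 50.2 hole 73.2 [ -7.  -10.5   2.2]
46.0 46.2 hole 75.85 [-7.5 -9.8  1.4]
42.0 41.9 hole 78.71 [ -9.9 -11.2   2. ]
39.0 39.2 hole 80.22 [ -9.7 -10.9   3.1]
[(0, 110), (3, 110), (6, 108), (9, 102), (12, 91), (15, 80), (18, 71), (21, 66), (24, 68), (27, 72), (30, 78), (33, 81), (36, 84), (39, 82), (42, 79), (45, 88), (48, 121), (51, 162), (54, 177), (57, 173), (60, 180), (63, 188), (66, 182), (69, 159), (72, 128), (75, 102), (78, 89), (81, 87), (84, 94), (87, 114), (90, 146), (93, 175), (96, 189), (99, 183), (102, 147), (105, 98), (108, 73)]
30.1417
```

View pics/k4_scene.png

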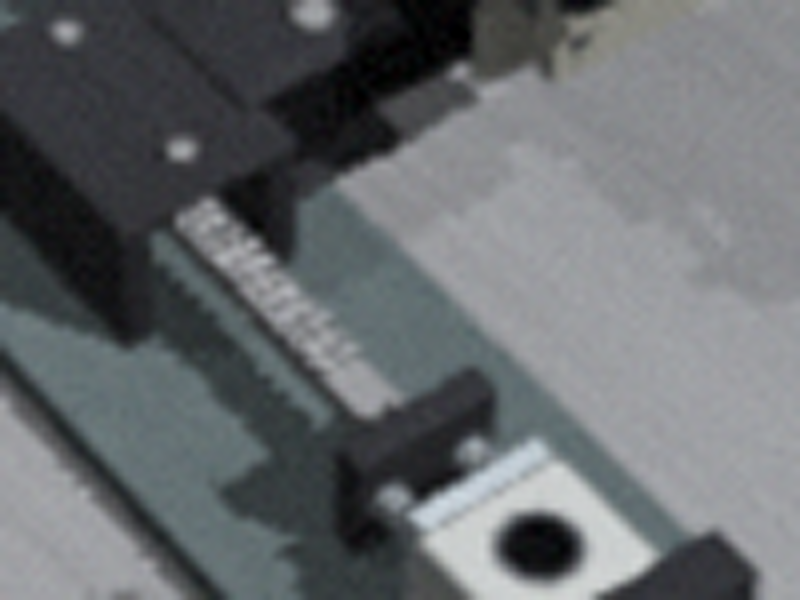

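View pics/k4_top.png

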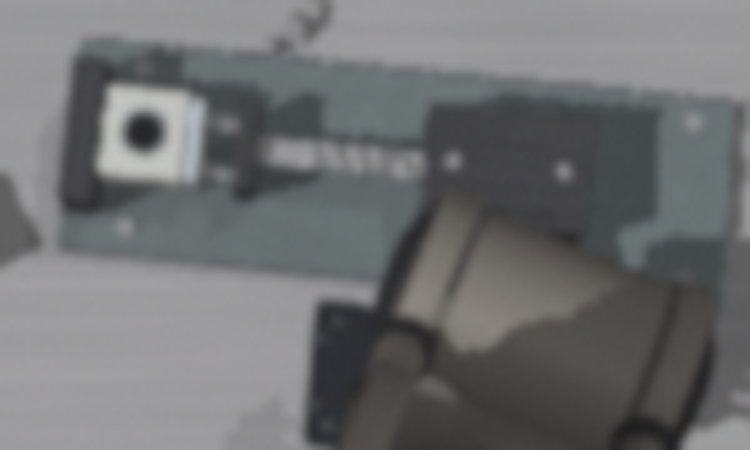

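```bash
cat > an.py <<'E'
from h import *
import pickle,sys
P1=pickle.load(open("P1.pkl","rb"))["top"]
xs=np.linspace(-.012,.016,29)
def prof(a): return profile(a,xs,.056,-.08,.13,.00025)
ys,f0=prof(P1)
def block(a):
    _,f=prof(a); best=[]
    m=(ys>58)&(ys<90)   # interior with hole
    for s in np.arange(-1,14,.125):
        k=int(round(s/.25)); g=np.roll(f,-k); best.append(((g[m]-f0[m])**2).sum())
    b=np.array(best); i=b.argmin(); return np.arange(-1,14,.125)[i]
# jaw: use template of jaw (dark + rod) away from pad? use outer strips
def jaw(a):
    xo=np.r_[np.linspace(-.022,-.016,5),np.linspace(.014,.022,5)]
    y,f=profile(a,xo,.056,-.08,.13,.00025); return y,f
if __name__=="__main__":
    for fn in sys.argv[1:]:
        for a in pickle.load(open(fn,"rb")):
            print("block shift",block(a))
E
python3 an.py k4.pkl
```

```text
block shift -0.125
block shift 0.75
block shift 3.375
block shift 6.25
block shift 7.75
```

```bash
python3 st2.py k5 37,35 && python3 an.py k5.pkl
```

```text
37.0 37.0 hole 80.2 [-10.  -11.7   2.6]
35.0 35.0 hole 80.21 [-11.4 -13.2   3.8]
[(0, 110), (3, 109), (6, 110), (9, 108), (12, 99), (15, 87), (18, 78), (21, 69), (24, 66), (27, 69), (30, 70), (33, 75), (36, 80), (39, 80), (42, 79), (45, 88), (48, 121), (51, 162), (54, 177), (57, 173), (60, 180), (63, 188), (66, 182), (69, 159), (72, 129), (75, 102), (78, 88), (81, 87), (84, 94), (87, 114), (90, 146), (93, 174), (96, 189), (99, 183), (102, 147), (105, 98), (108, 73)]
30.8917
block shift 7.75
block shift 7.75
```

View pics/k5_scene.png

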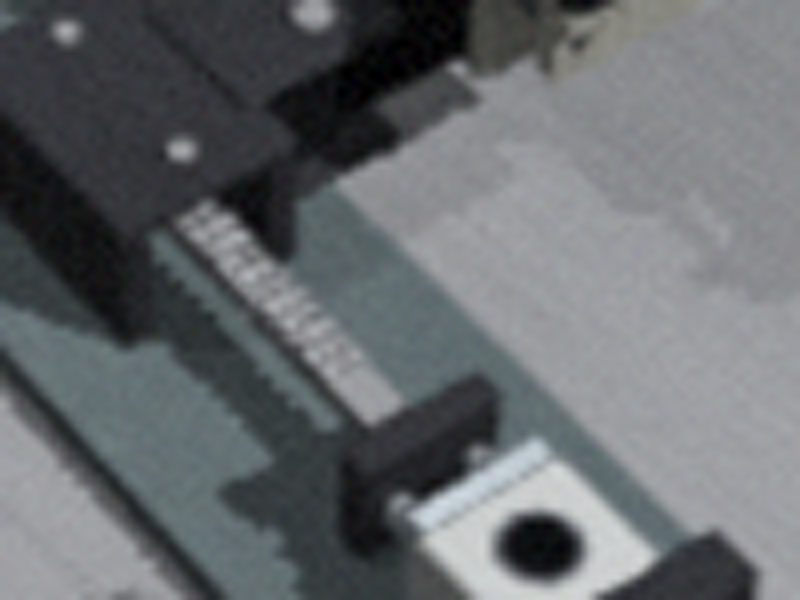

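View pics/k5_top.png

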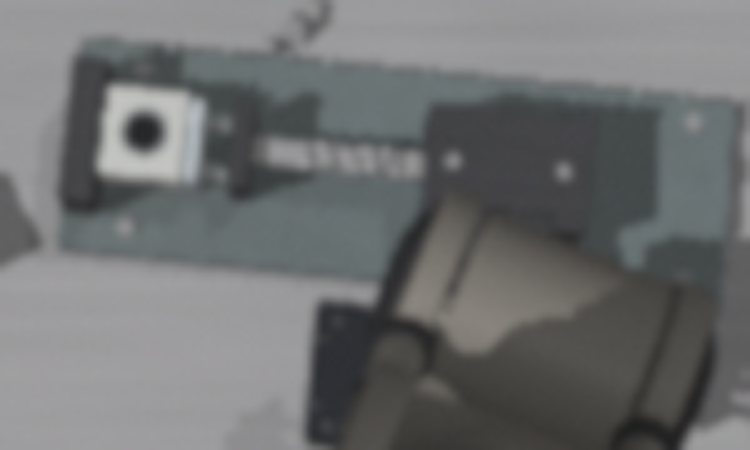

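```bash
cat > rect.py <<'E'
from h import *
import pickle,sys
def rect(p,z,x0=-.04,x1=.04,y0=-.08,y1=.13,s=.00025):
    ys=np.arange(y0,y1,s);xs=np.arange(x0,x1,s)
    g=np.array([[0,0],[1,0],[0,1],[1,1]],np.float32)
    src=np.float32([proj(p,[cw(x0+a*(x1-x0),y0+b*(y1-y0),z)])[0] for b,a in g])
    dst=np.float32([[b*len(ys),a*len(xs)] for b,a in g])
    return cv2.warpPerspective(p["img"],cv2.getPerspectiveTransform(src,dst),(len(ys),len(xs)),flags=cv2.INTER_CUBIC)
if __name__=="__main__":
    P1=pickle.load(open("P1.pkl","rb"))["top"]
    L=[("P1",P1)]+[("k4",a) for a in pickle.load(open("k4.pkl","rb"))]+[("k5",a) for a in pickle.load(open("k5.pkl","rb"))]
    rows=[]
    for n,a in L:
        r=rect(a,.055)[40:280]; rows.append(r[::2])
    im=np.vstack([r for r in rows])[:,:,::-1]; im=cv2.resize(im,(800,600)); im=np.clip(im.astype(float)*1.5,0,255).astype(np.uint8); cv2.imwrite("pics/rect.png",im)
    for i in range(0): pass
E
python3 rect.py
```

```text
(no output)
```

View pics/rect.png

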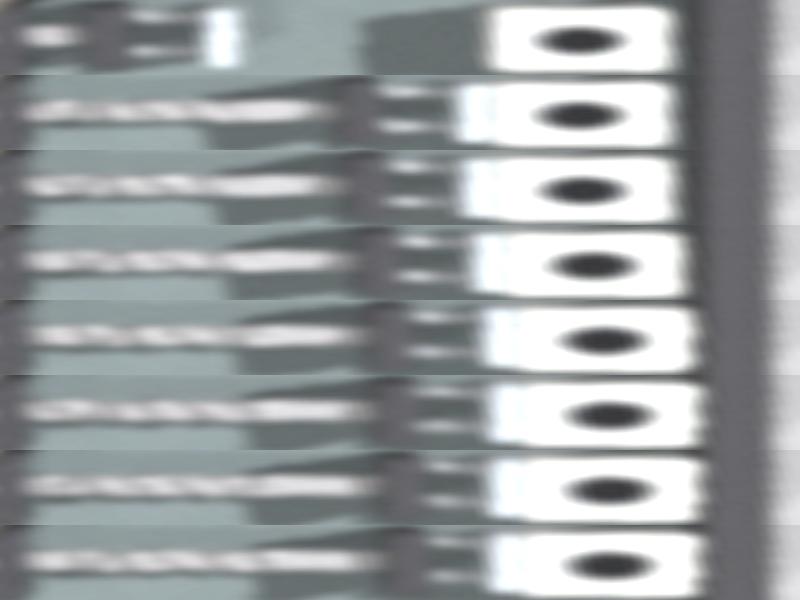

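```bash
cat > jaw.py <<'E'
from rect import *
def meas(p):
    ys=np.arange(-80,130,.25)
    r=rect(p,.055).mean(2)
    # rod end: rows near centre
    f=r[144:168].mean(0)    # x -4..+2 mm
    g=np.gradient(cv2.GaussianBlur(f.reshape(1,-1),(0,0),4).ravel())
    m=(ys>-60)&(ys<40)
    # right-most strong falling edge before pad
    i=np.where(m)[0]; j=i[g[i].argmin()]
    d=g[j-1:j+2]; rod=ys[j]+.25*(.5*(d[0]-d[2])/(d[0]-2*d[1]+d[2]))
    # pad rear edge: max rising edge between rod end+15 and +60
    q=r[110:210].mean(0); h=np.gradient(cv2.GaussianBlur(q.reshape(1,-1),(0,0),4).ravel())
    i=np.where((ys>rod+15)&(ys<rod+52))[0]; j=i[h[i].argmax()]; d=h[j-1:j+2]; pad=ys[j]+.25*(.5*(d[0]-d[2])/(d[0]-2*d[1]+d[2]))
    return round(float(rod),2),round(float(pad),2),round(float(pad-rod),2)
if __name__=="__main__":
    P1=pickle.load(open("P1.pkl","rb"))["top"]
    print("P1",meas(P1))
    for fn in ["k4","k5"]:
        for a in pickle.load(open(fn+".pkl","rb")): print(fn,meas(a))
E
python3 jaw.py
```

```text
P1 (-17.16, 3.48, 20.64)
k4 (0.86, 40.31, 39.46)
k4 (2.19, 41.61, 39.41)
k4 (6.62, 44.32, 37.7)
k4 (9.8, 47.1, 37.29)
k4 (10.39, 48.7, 38.32)
k5 (12.84, 48.67, 35.83)
k5 (12.62, 48.64, 36.03)
```

```bash
cat > jaw2.py <<'E'
from rect import *
def shad(p):
    ys=np.arange(-80,130,.25); r=rect(p,.014).mean(2); out=[]
    for a,b in((210,222),(222,234),(234,246)):
        f=r[a:b].mean(0); g=np.gradient(cv2.GaussianBlur(f.reshape(1,-1),(0,0),4).ravel())
        i=np.where((ys>-60)&(ys<20))[0]; j=i[g[i].argmin()]; d=g[j-1:j+2]; out.append(ys[j]+.25*(.5*(d[0]-d[2])/(d[0]-2*d[1]+d[2])))
    return np.round(out,2)
if __name__=="__main__":
    import jaw
    for fn in sys.argv[1:]:
        for a in pickle.load(open(fn+".pkl","rb")): print(fn,shad(a),shad(a).mean().round(2),jaw.meas(a))
E
python3 jaw2.py k4 k5
```

```text
k4 [ -0.87 -30.25 -28.97] -20.03 (0.86, 40.31, 39.46)
k4 [  1.98   9.88 -24.27] -4.14 (2.19, 41.61, 39.41)
k4 [-49.09  12.62 -20.82] -19.1 (6.62, 44.32, 37.7)
k4 [-33.35  15.03 -18.98] -12.43 (9.8, 47.1, 37.29)
k4 [ 11.58 -15.62 -15.89] -6.64 (10.39, 48.7, 38.32)
k5 [ 14.59  18.02 -15.99] 5.54 (12.84, 48.67, 35.83)
k5 [ 14.4   19.15 -13.08] 6.82 (12.62, 48.64, 36.03)
```

```bash
python3 st2.py k6 62,59,57 o && python3 jaw2.py k5 k6; python3 an.py k6.pkl
```

```text
62.0 61.9 hole 80.18 [-2.7 -4.1 -0.1]
59.0 59.2 hole 80.23 [-5.4 -9.6  1.3]
57.0 57.3 hole 80.23 [ -6.7 -11.5   0.8]
[(0, 110), (3, 110), (6, 109), (9, 107), (12, 97), (15, 85), (18, 73), (21, 67), (24, 68), (27, 70), (30, 73), (33, 77), (36, 83), (39, 81), (42, 79), (45, 87), (48, 121), (51, 162), (54, 177), (57, 173), (60, 180), (63, 189), (66, 182), (69, 159), (72, 129), (75, 103), (78, 90), (81, 88), (84, 94), (87, 114), (90, 146), (93, 174), (96, 189), (99, 183), (102, 147), (105, 98), (108, 73)]
32.9833
k5 [ 14.59  18.02 -15.99] 5.54 (12.84, 48.67, 35.83)
k5 [ 14.4   19.15 -13.08] 6.82 (12.62, 48.64, 36.03)
k6 [ 11.49 -30.5  -16.13] -11.71 (11.61, 48.72, 37.12)
k6 [-30.97 -30.82 -15.91] -25.9 (12.16, 48.71, 36.56)
k6 [ 17.96  18.51 -15.93] 6.85 (12.95, 48.67, 35.72)
block shift 7.75
block shift 7.875
block shift 7.875
```

View pics/k6_scene.png

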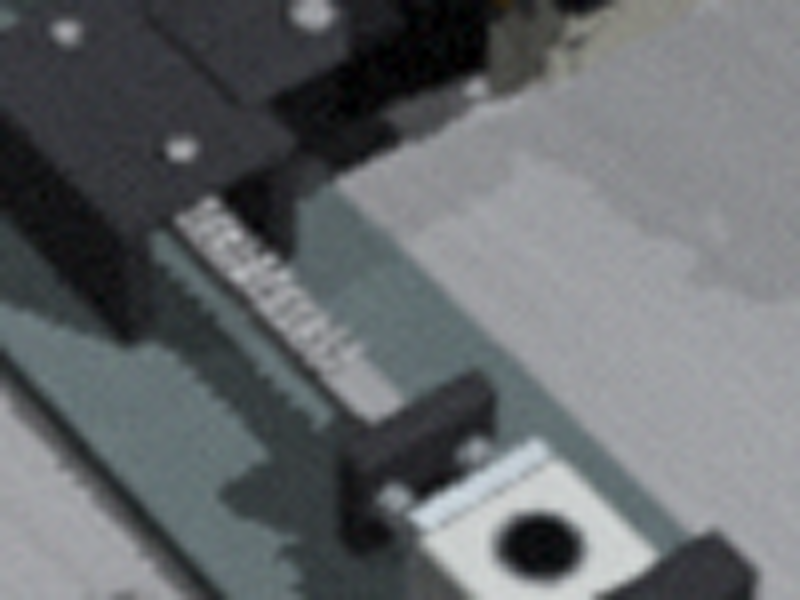

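```bash
cat > st3.py <<'E'
from h import *
import sys,pickle,jaw
tag=sys.argv[1];targets=[float(v) for v in sys.argv[2].split(",")]
L=[]
for t in targets:
    arm.move_gripper(t/92,18); a=arm.camera("top"); s=arm.camera("scene"); L+=[a,s]
    print(t,round(arm.get_gripper_width()*92,1),arm.get_force().round(1),jaw.meas(a))
pickle.dump(L,open(tag+".pkl","wb"))
o=(290,190);cv2.imwrite(f"pics/{tag}_scene.png",cv2.resize(s["img"][190:265,290:390,::-1],None,fx=8,fy=8,interpolation=cv2.INTER_CUBIC))
from rect import rect
cv2.imwrite(f"pics/{tag}_rt.png",np.clip(np.vstack([rect(a,.055)[40:280],rect(s,.055)[40:280]])[:,:,::-1]*1.4,0,255).astype(np.uint8))
print(arm.get_time())
E
python3 st3.py k7 57,55,53
```

```text
57.0 57.0 [ -6.3 -10.9   0.7] (12.85, 48.69, 35.83)
55.0 55.4 [ -6.9 -12.3   1.2] (12.69, 48.68, 35.99)
53.0 53.1 [ -8.  -12.9   1.6] (15.23, 48.7, 33.47)
34.05
```

View pics/k7_scene.png

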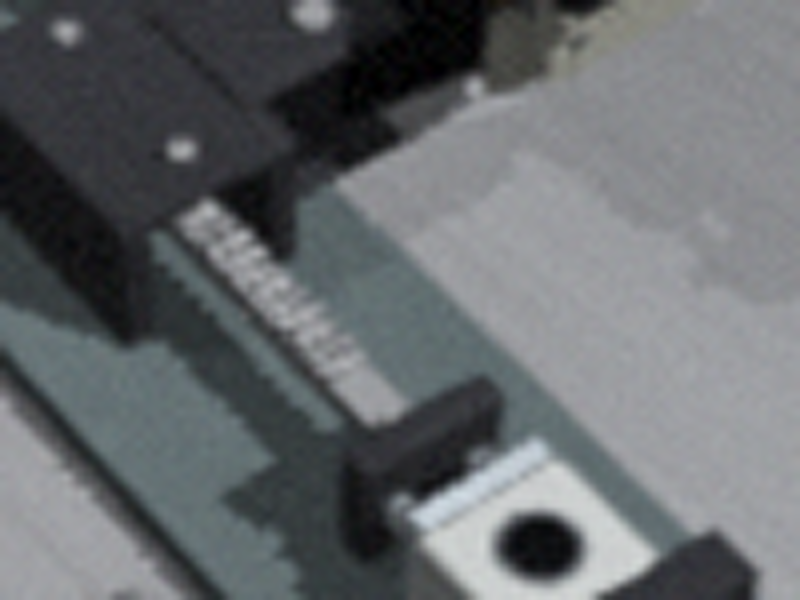

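View pics/k7_rt.png

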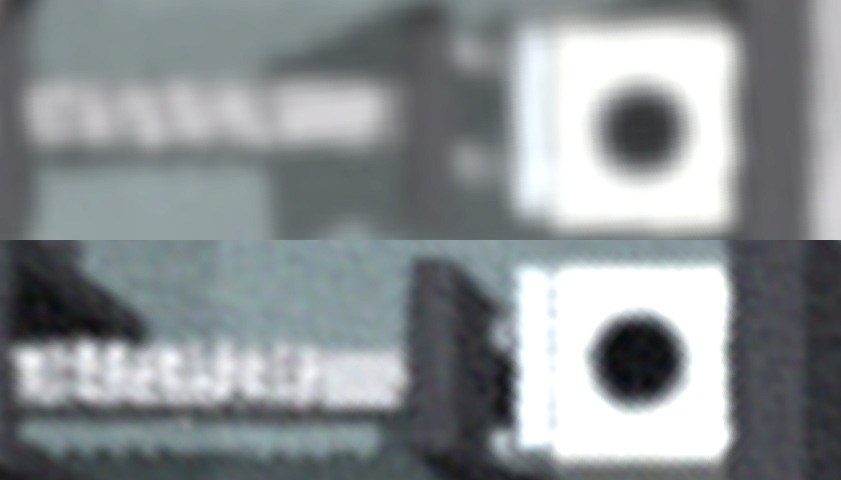

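```bash
cat > sj.py <<'E'
from rect import *
YS=np.arange(-80,130,.25)
def edge(g,lo,hi,sgn):
    i=np.where((YS>lo)&(YS<hi))[0]; j=i[(sgn*g[i]).argmax()]; d=g[j-1:j+2]; return YS[j]+.25*(.5*(d[0]-d[2])/(d[0]-2*d[1]+d[2]))
def sjaw(p,lo=-60,hi=60):
    r=rect(p,.055).mean(2)
    G=lambda a,b:np.gradient(cv2.GaussianBlur(r[a:b].mean(0).reshape(1,-1),(0,0),3).ravel())
    pad=edge(G(90,220),lo,hi,1); jaws=[edge(G(a,a+15),pad-36,pad-8,-1) for a in(75,90,105)]
    return np.round(jaws,2),round(pad,2),round(pad-float(np.median(jaws)),2)
if __name__=="__main__":
    P0=pickle.load(open("P0.pkl","rb"))["scene"]; P1=pickle.load(open("P1.pkl","rb"))["scene"]
    print("free0",sjaw(P0,-60,15),"free1",sjaw(P1,-60,15))
    for fn in sys.argv[1:]:
        for a in pickle.load(open(fn+".pkl","rb"))[1::2]: print(fn,sjaw(a,40,60))
    cv2.imwrite("pics/rf.png",np.clip(np.vstack([rect(P0,.055)[40:280],rect(P1,.055)[40:280]])[:,:,::-1]*1.4,0,255).astype(np.uint8))
E
python3 sj.py k7
```

```text
free0 (array([-46.36, -46.14, -46.18]), np.float64(-25.51), np.float64(20.67)) free1 (array([-46.73, -46.45, -46.25]), np.float64(-25.52), np.float64(20.93))
k7 (array([20.  , 19.23, 19.21]), np.float64(49.47), np.float64(30.25))
k7 (array([20.95, 20.62, 20.48]), np.float64(49.45), np.float64(28.83))
k7 (array([22.27, 22.07, 21.44]), np.float64(49.33), np.float64(27.27))
```

View pics/rf.png

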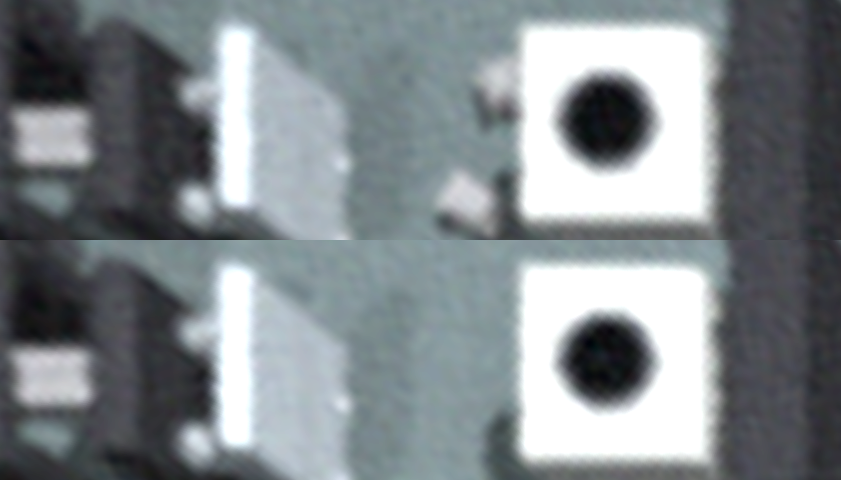

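```bash
sed -i 's/pad-36,pad-8,-1/pad-36,pad-(24 if pad<0 else 12),-1/' sj.py; python3 sj.py k7
```

```text
free0 (array([-49.99, -44.27, -52.23]), np.float64(-25.51), np.float64(24.48)) free1 (array([-53.28, -50.4 , -51.36]), np.float64(-25.52), np.float64(25.84))
k7 (array([20.  , 19.23, 19.21]), np.float64(49.47), np.float64(30.25))
k7 (array([20.95, 20.62, 20.48]), np.float64(49.45), np.float64(28.83))
k7 (array([22.27, 22.07, 21.44]), np.float64(49.33), np.float64(27.27))
```

```bash
cat > rec.py <<'E'
from sj import *
S=pickle.load(open("P1.pkl","rb"))["scene"]
def rec(fn,o,wh,lo,hi):
    a=cv2.imread(fn)[:,:,::-1]; b=cv2.resize(a,wh,interpolation=cv2.INTER_AREA); im=np.zeros((480,640,3),np.uint8); im[o[1]:o[1]+wh[1],o[0]:o[0]+wh[0]]=b
    p=dict(S); p["img"]=im; print(fn,sjaw(p,lo,hi)); return rect(p,.055)[40:280]
R=[rec("pics/k3_scene.png",(270,165),(120,90),20,45)]
for k in("k4","k5","k6"): R.append(rec(f"pics/{k}_scene.png",(290,190),(100,75),40,60))
R.append(rect(pickle.load(open("k7.pkl","rb"))[-1],.055)[40:280])
cv2.imwrite("pics/rr.png",np.clip(np.vstack([r[20:140] for r in R])[:,250:,::-1]*1.4,0,255).astype(np.uint8))
E
python3 rec.py
```

```text
pics/k3_scene.png (array([0.36, 1.21, 1.02]), np.float64(33.4), np.float64(32.38))
pics/k4_scene.png (array([18.49, 18.58, 19.31]), np.float64(49.45), np.float64(30.87))
pics/k5_scene.png (array([21.2 , 20.81, 20.82]), np.float64(49.4), np.float64(28.58))
pics/k6_scene.png (array([19.65, 19.37, 19.16]), np.float64(49.44), np.float64(30.07))
```

View pics/rr.png

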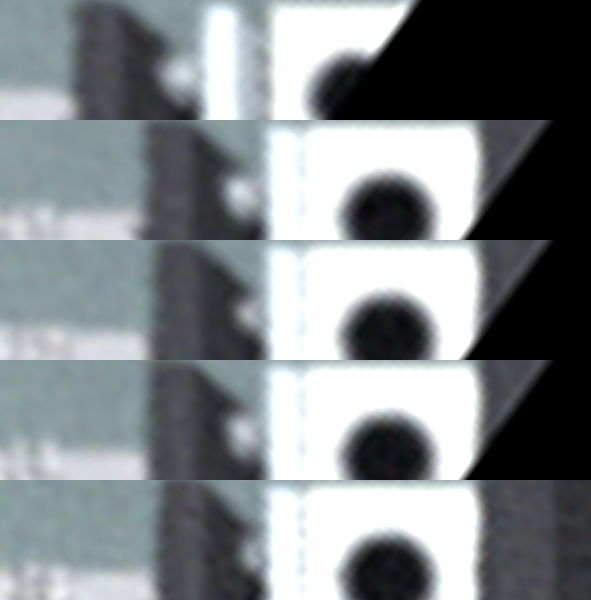

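The scene view gives a calibrated plunger reading. The jaw-to-pad distance is 32.4 mm free and 27.3 mm now, so the pad is about 5.1 mm in. I need about 5 mm more.

```bash
python3 st3.py k8 50,47.5 && python3 sj.py k8 | grep k8
```

```text
50.0 50.0 [ -9.  -16.    3.3] (15.36, 48.63, 33.27)
47.5 47.8 [-10.2 -15.1   3.7] (18.55, 48.69, 30.14)
34.85
k8 (array([23.4 , 23.28, 22.84]), np.float64(49.39), np.float64(26.11))
k8 (array([25.06, 25.68, 25.08]), np.float64(49.34), np.float64(24.27))
```

```bash
python3 st3.py k9 46 && arm=1 && python3 - <<'E'
from h import *
arm.sleep(.7)
E
python3 st3.py k10 46 && python3 sj.py k9 k10| grep k[91]; python3 - <<'E'
from h import *
Q=shot("fin",(("scene",(200,130),(360,240),2.2),)); print(arm.get_gripper_width()*92,arm.get_time())
E
```

```text
46.0 45.7 [-11.7 -15.5   3.8] (18.26, 48.61, 30.35)
35.2083
46.0 46.3 [-11.  -16.1   4.3] (18.28, 48.66, 30.38)
36.225
k9 (array([25.64, 25.59, 26.75]), np.float64(49.19), np.float64(23.56))
k10 (array([25.53, 25.43, 26.51]), np.float64(49.19), np.float64(23.66))
46.08259350172348 36.275
```

View pics/k10_rt.png

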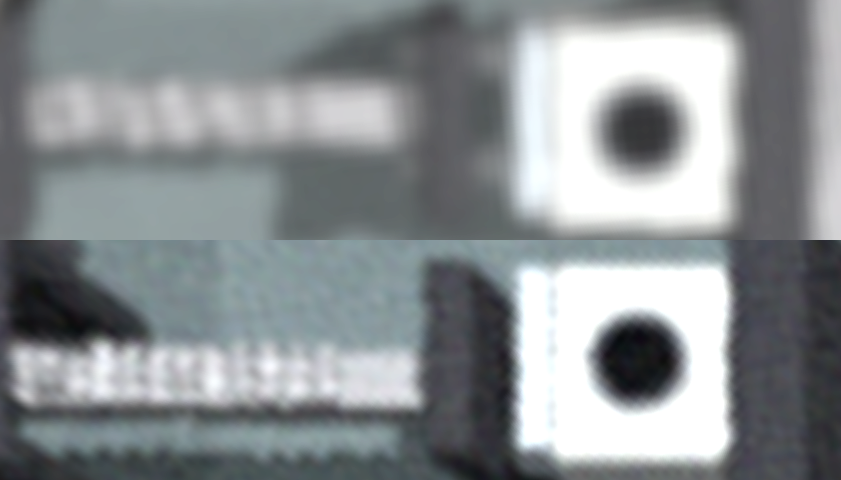

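View pics/fin_scene.png

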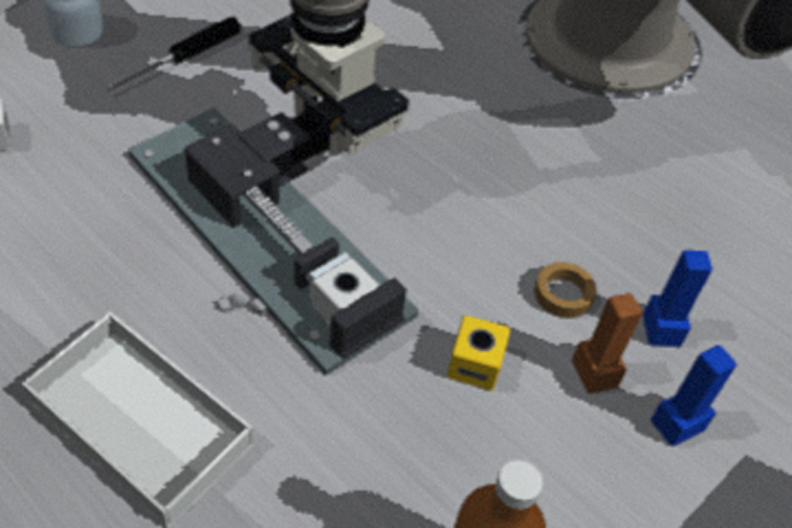

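```bash
python3 st3.py k11 44.6,44.6 && python3 sj.py k11| grep k11; python3 - <<'E'
from h import *
print(arm.get_gripper_width()*92,arm.get_time(),arm.get_force())
E
```

```text
44.6 44.3 [-11.6 -15.8   3.2] (19.15, 48.65, 29.5)
44.6 44.7 [-11.9 -15.5   2.9] (19.31, 48.66, 29.35)
36.9417
k11 (array([27.04, 26.24, 25.98]), np.float64(49.21), np.float64(22.97))
k11 (array([27.15, 26.72, 26.96]), np.float64(49.18), np.float64(22.22))
44.725237114919 36.9417 [-11.91739942 -15.53970029   2.93027025]
```

View pics/k11_rt.png

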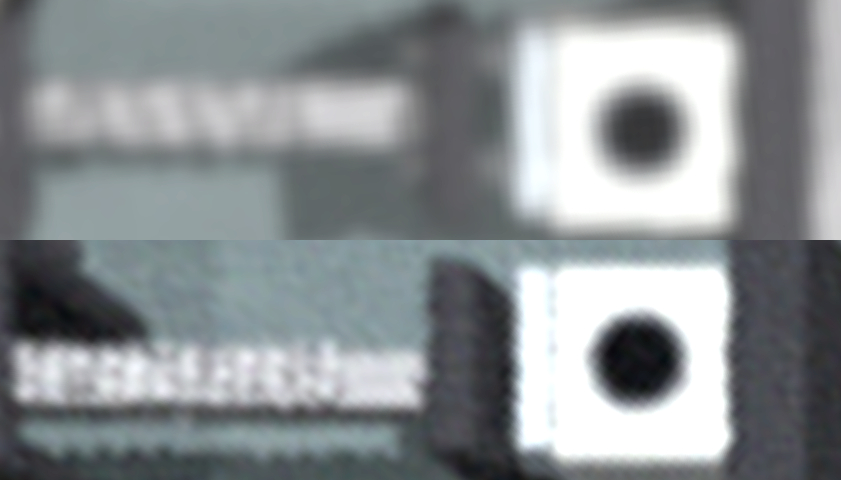

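Both cameras agree: the pad is about 9.8 mm in (scene 9.4 to 10.2, top about 10.0). The block is seated, so I'll hand in while still holding the squeeze.

```bash
python3 - <<'E'
from h import *
print(arm.sign_off(),arm.get_time(),arm.get_gripper_width()*92)
E
```

```text
the job is handed in; nothing more can be done
the job is handed in; nothing more can be done
```

I did all the steps in order and handed the job in at about 37 s, with the gripper still squeezing the levers.

- **Chips:** I pushed all three off the bed plate's far (+x) edge with the wooden scraper, and the pictures showed the lane empty afterwards. One chip came to rest right beside the plate's edge. Its centre is about 6–9 mm past the edge, though the two cameras disagreed by about 10 mm on where along the edge it lies.
- **Scraper:** I stood it upright again at its original spot on the counter, and the final picture shows it still standing.
- **Clamp:** Four strokes moved the white block about 7.8 mm up against the stop, and a fifth, partial stroke loaded the pad. My last measurements put the pad about 9.4–10.2 mm in by the scene camera and about 10 mm by the top camera, against the 10 mm half-way target. The levers are held at a finger opening of about 44.7 mm.

**Side load:** The first stroke ran the levers to their end stop and put about 28 N of sideways force on the gripper. I re-centred the gripper and stopped later strokes short of the limit, which left about 20 N at the end.

**Last check:** The final script confirmed the hand-in but printed no further readings. The pad and opening figures are from just before it.

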